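Fit the hand knob to a pressure regulator and shut the kit drawer

TASK

Take the tall black knob off its slanted peg in the open kit drawer and lower it, slots down, square over the stem of the regulator in the bench fixture; feel for the drive pin, turning the knob until it drops over the pin and sits fully home on the neck, without forcing it. Let go of it, and push the drawer in until its catch takes it and it is fully home, with the short knob still on its peg. Leave the finished regulator, the loose gauge and the spanner alone.

Things in the scene. Friction and masses are not known exactly. Their poses are not given: they have to be found in the camera images.
- knob: tall fluted black plastic knob, 50 mm diameter, 62 mm tall, 0.13 to 0.22 kg. Origin: centre of its underside; z along the bore to its plain top. A 14.4 mm bore goes right through. Two crossed slots, 8 mm wide and 9 mm deep, cut the underside along its x and y out to the rim, so it fits the drive pin every 90 degrees. Starts on either drawer peg, z leaning 30 degrees like the peg.
- short_knob: short black knob, same 50 mm diameter and bore but only 36 mm tall, no slots; on the other peg, to be left there. Origin: centre of its underside; z along the bore to its top.
- regulator: steel regulator without its knob, clamped in a fixture plate (130 x 130 x 12 mm) fixed to the bench. Origin: centre of the plate's underside; z up. Body and bonnet are 54 mm in diameter, up to 92 mm above the bench, the neck above them 34 mm, to 108 mm. A tube fitting sticks out 72 mm along -x and a 62 mm gauge out to 104 mm along +x, both below 54 mm high.
- seat (a point): centre of the top of the regulator's neck, 108 mm above the bench, on the stem's axis; the knob's underside comes to rest here. A 5 mm round drive pin, 30 mm from end to end, crosses the stem just above, its top 7 mm above the neck. It may point in any direction, not reported: a knob not lined up with it stops 7 mm above the neck.
- stem_tip (a point): rounded tip of the regulator's stem, an upright steel rod 12 mm in diameter that stands 82 mm above the neck (190 mm above the bench). The stem is stiff: it does not turn under less than about 0.4 N m.
- cabinet: grey steel kit cabinet fixed to the bench, 240 deep x 250 wide x 180 mm high. Origin: centre of its underside; it faces -x of its own frame, z up. The kit drawer is in its lower part. The upper part does not open; its face, 132 mm in front of the origin and 118 to 174 mm high, stands close behind the knobs, so a tool pointing straight down meets it there; one tilted like the pegs does not.
- drawer (a joint): how far the kit drawer is open, m: 0 = home, 0.13 = fully open (start). It slides along the cabinet's -x with about 1.5 N friction. A sprung catch resists with about 5 N more between 14 and 6 mm from home, then draws the drawer home over the last 4 mm and holds it.
- front (a point): middle of the outer edge of the drawer's pull, a steel lip 180 mm wide and 10 mm thick along the top of the drawer's front, 86 mm above the bench; push here along the cabinet's +x. The front panel lies 14 mm behind it, 10 to 94 mm high. Pulls of the upper drawers stick out 8 mm from their faces, 170 mm high.
- peg_l (a point): foot of the left peg in the drawer (cabinet's +y side): a 10 mm steel dowel, 18 mm long, that leans 30 degrees from vertical towards the drawer's front, square to the sloping plastic shelf it stands on. Foot 30 mm above the bench, 110 mm from the other peg.
- peg_r (a point): foot of the right peg (cabinet's -y side), the same
- finished: finished regulator with knob and gauge standing loose on the bench, 54 mm diameter, 176 mm tall; leave alone. Origin: centre of its underside.
- gauge: loose pressure gauge lying face up, 62 mm diameter, 28 mm thick; leave alone. Origin: centre of its underside.
- spanner: steel spanner, 182 mm long, lying flat; leave alone. Origin: under its middle.
Things that resemble listed ones, but are neither listed nor needed, are in the scene too. Leave any red or yellow look-alike of the knob alone.

How it is judged:
At the end, for the whole second after the job is handed in: Tall knob released, at rest on the neck: underside within 2 mm of the neck's top (pin in a slot), 3 mm of the stem's axis, 3 degrees of upright. Drawer home within 2 mm; short knob's underside within 12 mm of its peg's foot (z of knob in the frame of seat between -0.002 and 0.002 m and horizontal distance between knob and seat below 0.003 m and angle between knob's own z axis and vertical below 0.05 rad and linear speed of knob below 0.01 m/s and value of joint drawer below 0.002 m and (distance between short_knob and peg_l below 0.012 m or distance between short_knob and peg_r below 0.012 m)); the robot touches nothing.
It fails at once if the knob is forced: more than 70 N between it and the regulator (contact force between knob and regulator above 70 N).
It fails at once if the finished regulator is pushed more than 20 mm or tipped (distance of finished from where it was at the start of the episode above 0.02 m or angle between finished's own z axis and vertical above 0.3 rad).
It fails at once if the loose gauge is moved more than 20 mm (distance of gauge from where it was at the start of the episode above 0.02 m).
It fails at once if the spanner is moved more than 20 mm (distance of spanner from where it was at the start of the episode above 0.02 m).
It also fails if it takes over 72 s, if anything falls off the work surface, if the arm or the gripper's body presses on something with over 40 N, if the wrist force passes 120 N, or if a joint passes its speed limit or range.

ROBOT

A 7-joint arm with a two-finger parallel gripper is mounted at the origin on the work surface. World frame = base frame: x ahead of the robot, y to its left, z up, the work surface at z = 0. Lengths are in m, angles in rad, forces in N, time in s.
With the tool pointing down it reaches from about 0.425 to 1.025 m from the base axis. Payload 9.4 kg.
Tool frame: the origin (TCP) lies on the centre line of the jaws, within the pads' length; the fingertips stand r.tcp_to_tips ahead of it and the grasp point (between the pads) lies 11 mm behind it (r.tcp_to_tips is the distance from the TCP to the fingertips, in m); z points along the fingers, y is the line along which they close (so a half turn about z gives the same grasp; the last joint's range is limited). The gripper opens to 93 mm and grips with 3 to 60 N. Pads are 15 mm wide; open, the fingers measure 128 mm over their backs; the gripper's body (75 mm by 188 mm) begins 65 mm behind the grasp point.
Start: joints at [-1.226, 0.599, -0.003, 1.599, 0.002, 0.943, -0.08], TCP at [0.297, 0.661, 0.227] pointing down, gripper open.
Joint ranges: [-2.57, 2.57], [-0.35, 1.97], [-1.29, 1.29], [0.11, 2.56], [-1.05, 4.19], [0.11, 1.86], [-2.63, 2.63]. Speed limits (rad/s): [2.22, 2.22, 3.01, 3.01, 3.14, 3.14, 3.14].

INTERFACE

Orientations are given as [roll, pitch, yaw] about the fixed x, y, z axes, in that order (R = Rz(yaw) Ry(pitch) Rx(roll)).
In Python, from station import r gives the robot as it stands.
- The arm moves only by the tool apply_moves, never from a script. Its argument "deltas" is a list of rows, each a list of 7 numbers: the shift along the tool's x, y, z in mm, then the turn, a rotation vector about the tool's x, y, z in degrees, then the finger opening in mm, from 0 to 93. In form: [[dx, dy, dz, wx, wy, wz, jaw], ...]. A call has exactly 5 rows; each row shifts and turns the commanded pose from where the row before left it, along the tool's axes as they then stand; what a row does not reach is not made up. A row lasts 1/8 s, in which the tool goes at most 62.5 mm and 10.7 degrees, less where a joint would pass 70% of its speed; a pose out of reach is approached as far as the arm can. A call with a gripper value outside its range is refused whole. The fingers move at their own pace and stop on an object; the grip force is fixed at half the most. Time passes only in rows, so rows that do not move let the fingers close, or fill a call up. It gives the time, the measured TCP pose, the force, the opening and the grip force at its end, in the units of the state.
- r.state(): the state, without advancing time (a new reading comes with each control period).
- r.camera(name): name is "scene" or "side" or "wrist"; returns a dict with "image" (384x512x3 uint8, red, green, blue), "fx", "fy", "cx", "cy" (pixels), "extrinsics" (4x4, takes a point from world to camera coordinates). Camera axes: x right, y down, z forward; pixel columns grow to the right and rows downward; lengths in m; the calibration is good to about 2 mm. The wrist camera is an equidistant fisheye: a pixel r from the principal point sees the ray r / f radians off the axis. A picture is of the moment at which its call begins. There is no depth.
- r.sign_off(): hands the job in; it is judged then, once.
The state is a dict: "t": time; "qpos": joint angles; "joint_vel": joint speeds; "joint_efforts": joint torques, N m; "tcp_pos": TCP position; "orientation": TCP orientation; "force": force on the tool from outside, world axes, zero at the start; "ft_torque": the same for the moment, N m; "gripper_width": opening from 0.0 (shut) to 1.0 (fully open); "grasp_force": force on a finger pad.
Only numpy, scipy, OpenCV 4.12 (cv2) and the standard library are available. Lean on these libraries where they do the work, as an engineer would, in place of code of your own. Each camera call takes 0.05 s, during which the arm holds its last target. There are 200 camera calls.

## Working session

There is one attempt and no reset: what is moved stays moved. The work goes in short steps, Python scripts to look and compute and a tool call to move; the robot and the scene stay as the last step left them, time stands still between calls to the robot, and variables do not carry over. Pictures are saved under pics/ and viewed, at most 10 in all, crops included, and the job is handed in when it is done.

Besides the shell and the picture viewer there is one more tool, called as a command line: name --pt "numbers of a row" for each row, then --argument value for the rest. apply_moves: Moves the arm, as the interface text tells. Its arguments: {"type":"object","properties":{"deltas":{"type":"array","items":{"type":"array","items":{"type":"number"}}}},"required":["deltas"]}

```bash
mkdir -p pics; python3 - <<'E'
from station import r
import cv2,numpy as np,pickle
print(r.state(), r.tcp_to_tips)
for n in ("scene","side","wrist"):
    c=r.camera(n); pickle.dump(c,open(f"pics/{n}0.pkl","wb"))
    cv2.imwrite(f"pics/{n}0.png",c["image"][:,:,::-1])
    print(n,c["fx"],c["fy"],c["cx"],c["cy"],np.round(c["extrinsics"],4).tolist())
a=[cv2.imread(f"pics/{n}0.png") for n in ("scene","side")]
E
```

```text
{'t': 0.0, 'qpos': array([-1.22570592,  0.60012469, -0.00252174,  1.60014096,  0.00179207,
        0.94290591, -0.07979903]), 'joint_vel': array([-0.00017353, -0.00148464,  0.00076519, -0.00062642,  0.00100028,
       -0.00057353, -0.00021088]), 'joint_efforts': array([-6.17049463e-04, -7.65067220e+01,  1.49727166e+00, -2.52344441e+01,
       -5.24503249e-02,  1.70682353e-02,  1.66827022e-04]), 'tcp_pos': array([0.2966384 , 0.66100239, 0.22575663]), 'orientation': array([-3.14002294e+00,  1.50068465e-04,  2.71983944e+00]), 'force': array([ 0.3298622 ,  0.02753396, -0.76362354]), 'ft_torque': array([0.05027137, 0.0087784 , 0.00386637]), 'grasp_force': 0.0, 'gripper_width': 0.996530739086003} 0.008
scene 438.0277808278958 438.0277808278958 262.7331376739198 187.89891061306034 [[-0.5994, -0.8004, -0.0078, 0.3442], [-0.7505, 0.5654, -0.3421, 0.5316], [0.2782, -0.1992, -0.9396, 1.2247], [0.0, 0.0, 0.0, 1.0]]
side 395.0619882845879 395.0619882845879 257.37995217894564 193.05540880541884 [[-0.7968, -0.6042, -0.0039, 0.4496], [-0.5709, 0.755, -0.3225, 0.4174], [0.1978, -0.2547, -0.9466, 1.3753], [0.0, 0.0, 0.0, 1.0]]
wrist 297.3186396354542 297.3186396354542 256.21885384140415 191.64199199037517 [[0.4103, 0.912, -0.0029, -0.7242], [0.8764, -0.3934, 0.2779, -0.0331], [0.2523, -0.1166, -0.9606, 0.3918], [0.0, 0.0, 0.0, 1.0]]
```

View pics/scene0.png

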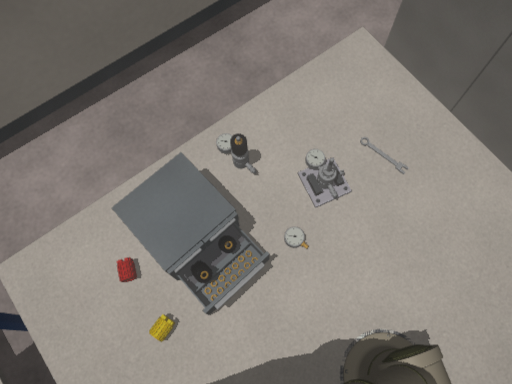

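View pics/side0.png

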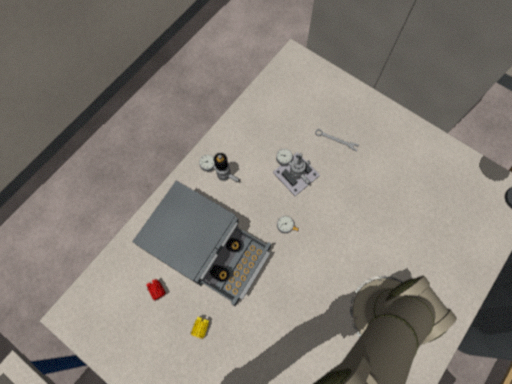

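Scene view: cabinet at (175,215) with its drawer open to the lower right. There are two black knobs on pegs, at (202,272) and (229,243). The regulator is at (327,180), the finished one at (239,150), the loose gauge at (294,237) and the spanner at (384,155). The red and yellow look-alikes are at (126,269) and (162,327). The two black knobs are the candidates, so I'll enlarge both views to tell tall from short.

```bash
python3 - <<'E'
import cv2,numpy as np
def crop(n,x,y,w,h,s):
    im=cv2.imread(f"pics/{n}0.png")[y:y+h,x:x+w]
    im=cv2.resize(im,None,fx=s,fy=s,interpolation=cv2.INTER_CUBIC)
    return cv2.convertScaleAbs(im,alpha=1.5,beta=10)
A=crop("scene",170,212,100,100,4); B=crop("side",192,205,100,100,4)
C=crop("scene",287,140,80,40+10,5); C=crop("scene",285,138,80,40,5)
C=crop("scene",290,145,66,66,3);D=crop("side",266,138,66,66,3);
top=np.hstack([A,B]); bot=np.zeros((200,800,3),np.uint8); bot[:198,:198]=C; bot[:198,200:398]=D
W=cv2.imread("pics/wrist0.png"); W=cv2.resize(W,(266,200)); bot[:,420:686]=W
cv2.imwrite("pics/crop0.png",np.vstack([top,bot]))
E
```

```text
(no output)
```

View pics/crop0.png

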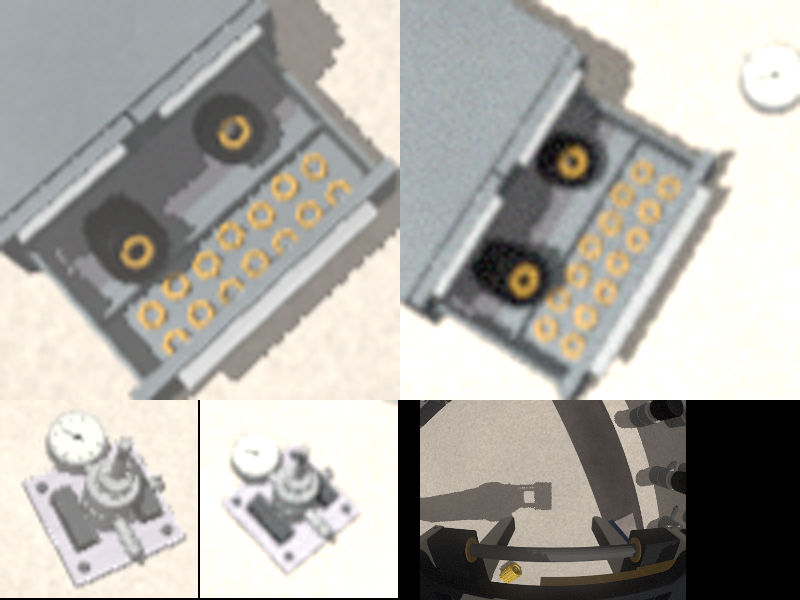

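The tall knob is the lower-left one in the scene view, ring near (204,274): it shows much longer fluted flanks than the other in both views. The short knob's ring is at (228.5,244.5). The third candidates are red and yellow, so they are out. Next I measure ring centres, the cabinet and the regulator.

```bash
cat > h.py <<'E'
import cv2,numpy as np,pickle
from scipy.spatial.transform import Rotation as Rot
def ray(c,u,v):
    E=np.array(c["extrinsics"]);R=E[:3,:3]
    x=(u-c["cx"])/c["fx"];y=(v-c["cy"])/c["fy"]
    if c.get("fish"):
        t=np.hypot(x,y); d=np.array([np.sin(t)*x/max(t,1e-9),np.sin(t)*y/max(t,1e-9),np.cos(t)])
    else: d=np.array([x,y,1.])
    return -R.T@E[:3,3],R.T@d/np.linalg.norm(d)
def onz(c,p,z):
    o,d=ray(c,*p);return o+d*(z-o[2])/d[2]
def tri(cps):
    A=np.zeros((3,3));b=np.zeros(3)
    for c,p in cps:
        o,d=ray(c,*p);M=np.eye(3)-np.outer(d,d);A+=M;b+=M@o
    X=np.linalg.solve(A,b)
    return X,[np.linalg.norm(np.cross(X-ray(c,*p)[0],ray(c,*p)[1])) for c,p in cps]
def proj(c,P):
    E=np.array(c["extrinsics"]);q=E[:3,:3]@P+E[:3,3]
    if c.get("fish"):
        r=np.hypot(q[0],q[1]);t=np.arctan2(r,q[2]);return np.array([c["cx"]+c["fx"]*t*q[0]/r,c["cy"]+c["fy"]*t*q[1]/r])
    return np.array([c["cx"]+c["fx"]*q[0]/q[2],c["cy"]+c["fy"]*q[1]/q[2]])
def load(n):
    c=pickle.load(open(f"pics/{n}.pkl","rb"))
    if n.startswith("wrist"): c["fish"]=True
    return c
def snap(r,n,tag):
    c=r.camera(n);pickle.dump(c,open(f"pics/{n}{tag}.pkl","wb"))
    cv2.imwrite(f"pics/{n}{tag}.png",c["image"][:,:,::-1])
    if n=="wrist": c["fish"]=True
    return c
def brass(im):
    h=cv2.cvtColor(im,cv2.COLOR_RGB2HSV);return cv2.inRange(h,(10,90,60),(28,255,255))
E
python3 - <<'E'
from h import *
S,D=load("scene0"),load("side0")
pts={}
for c,n,regs in((S,"scene",[(204.2,274.5),(228.5,244.7)]),(D,"side",[(192+122/4,205+281/4),(192+172/4,205+161/4)])):
    print(n,"cam",np.round(ray(c,0,0)[0],3))
    m=brass(c["image"])
    for i,(u,v) in enumerate(regs):
        w=np.zeros_like(m);cv2.circle(w,(round(u),round(v)),6,255,-1);w&=m
        y,x=np.nonzero(w);hull=cv2.convexHull(np.c_[x,y].astype(np.int32)) ;M=cv2.minEnclosingCircle(hull)
        pts[n,i]=M[0];print(n,i,M,len(x))
for i,z in((0,.0837),(1,.0612)):
    print(i,[np.round(onz(c,pts[n,i],z),4) for c,n in((S,"scene"),(D,"side"))],tri([(S,pts["scene",i]),(D,pts["side",i])]))
# stem tip & plate: scene crop (290,145)x3 at (0,400); side (266,138)x3 at (200,400)
f=lambda ox,oy,s,u,v:(ox+u/s-.35,oy+v/s-.35)
print("tip",onz(S,f(290,145,3,125,42),.190),onz(D,f(266,138,3,97,52),.190))
pl=[(25,80),(125,38),(185,137),(80,186)]
print("plate scene",[np.round(onz(S,f(290,145,3,*p),.012),3) for p in pl])
pl=[(22,90),(160,110),(88,174)]
print("plate side",[np.round(onz(D,f(266,138,3,*p),.012),3) for p in pl])
# cabinet front-top edge from scene crop, pull ends
c4=lambda u,v:f(170,212,4,u,v)
print("cab face",[np.round(onz(S,c4(*p),.18),3) for p in((0,240),(262,5))])
print("pull outer",[np.round(onz(S,c4(*p),.086),3) for p in((190,390),(380,208))])
print("fin/gauge",onz(S,(239,137),.176),onz(S,(294,237),.028), "spanner",onz(S,(384,155),.005))
E
```

```text
scene cam [0.265 0.219 1.335]
scene 0 ((204.0454559326172, 274.8636474609375), 4.371781826019287) 49
scene 1 ((228.10714721679688, 244.42857360839844), 4.146800518035889) 42
side cam [0.325 0.307 1.438]
side 0 ((222.5, 274.5), 3.8079864978790283) 45
side 1 ((234.77272033691406, 245.22727966308594), 3.9213380813598633) 44
0 [array([0.5251, 0.2442, 0.0837]), array([0.5257, 0.2457, 0.0837])] (array([0.52867326, 0.24471756, 0.06546674]), [np.float64(0.00028921664248718397), np.float64(0.00028921664248721444)])
1 [array([0.561 , 0.1373, 0.0612]), array([0.5584, 0.1392, 0.0612])] (array([0.55838434, 0.13886445, 0.06776382]), [np.float64(0.0015120903283786056), np.float64(0.001512090328378381)])
tip [ 0.55708295 -0.23303347  0.19      ] [ 0.55746037 -0.22403927  0.19      ]
plate scene [array([ 0.633, -0.188,  0.012]), array([ 0.606, -0.306,  0.012]), array([ 0.479, -0.283,  0.012]), array([ 0.504, -0.159,  0.012])]
plate side [array([ 0.637, -0.197,  0.012]), array([ 0.479, -0.282,  0.012]), array([ 0.502, -0.155,  0.012])]
cab face [array([0.566, 0.31 , 0.18 ]), array([0.594, 0.078, 0.18 ])]
pull outer [array([0.425, 0.268, 0.086]), array([0.447, 0.088, 0.086])]
fin/gauge [ 0.77739983 -0.0666025   0.176     ] [ 0.46668782 -0.03884745  0.028     ] spanner [ 0.50943939 -0.4537505   0.005     ]
```

Tall knob: ring centre about (0.525, 0.2445, 0.084), on the left peg. The two cameras agree within 2 mm when cast onto the expected height. Cabinet yaw is about 0.12 rad. The stem is near (0.557, -0.228) and will be refined with the wrist camera. Now the look pose.

```bash
cat >> h.py <<'E'
def tilt(yc,t=30):
    t=np.radians(t);xc=np.array([np.cos(yc),np.sin(yc),0]);y=np.array([-np.sin(yc),np.cos(yc),0])
    z=np.sin(t)*xc-np.array([0,0,np.cos(t)]);return np.c_[np.cross(y,z),y,z]
def cur(r):
    s=r.state();return s["tcp_pos"],Rot.from_euler("xyz",s["orientation"]).as_matrix()
def go(r,P,R):
    p,C=cur(r);w=np.degrees(Rot.from_matrix(C.T@R).as_rotvec())
    print("turn",np.round(w,2),"n>=",np.linalg.norm(w)/10.7,"| shift before turn",np.round(1000*C.T@(P-p),1),"| after turn",np.round(1000*R.T@(P-p),1),"| world",np.round(1000*(P-p),1))
E
python3 - <<'E'
from h import *
from station import r
R=tilt(.12);T=np.array([.525,.2445,.0837])
go(r,T-.12*R[:,2]+[0,0,.03],R)
E
```

```text
turn [ -8.19 -29.27 -30.3 ] n>= 4.011080844897351 | shift before turn [-327.5 -317.6    8.7] | after turn [ -97.  -441.    65.6] | world [ 168.7 -423.8   -8.3]
```

apply_moves --pt "-33 -32 0 0 0 0 66" --pt "-33 -32 0 0 0 0 66" --pt "-33 -32 0 0 0 0 66" --pt "-33 -32 0 0 0 0 66" --pt "-33 -32 0 0 0 0 66"

```text
t: 0.78
tcp_pos: [0.3822, 0.4464, 0.2265]
orientation: [-3.141, 0.0, 2.72]
force: [0.5, 0.5, -0.4]
gripper_width: 0.709
grasp_force: 0.0
```

apply_moves --pt "-33 -32 0 0 0 0 66" --pt "-33 -32 0 0 0 0 66" --pt "-33 -32 0 0 0 0 66" --pt "-33 -32 0 0 0 0 66" --pt "-33 -32 0 0 0 0 66"

```text
t: 1.4
tcp_pos: [0.4673, 0.233, 0.2266]
orientation: [-3.142, 0.0, 2.72]
force: [1.1, 0.4, 1.1]
gripper_width: 0.71
grasp_force: 0.0
```

apply_moves --pt "0 0 0 -1.6 -5.8 -6.1 66" --pt "0 0 0 -1.6 -5.8 -6.1 66" --pt "0 0 0 -1.6 -5.8 -6.1 66" --pt "0 0 0 -1.6 -5.8 -6.1 66" --pt "0 0 0 -1.6 -5.8 -6.1 66"

```text
t: 2.02
tcp_pos: [0.4734, 0.231, 0.2283]
orientation: [3.135, 0.476, -3.095]
force: [0.7, 0.7, -1.1]
gripper_width: 0.71
grasp_force: 0.0
```

```bash
python3 - <<'E'
from h import *
from station import r
c=snap(r,"wrist","1");R=tilt(.12);T=np.array([.525,.2445,.0837])
go(r,T-.12*R[:,2]+[0,0,.03],R)
print(proj(c,T),proj(c,np.array([.559,.138,.0612])))
E
```

```text
turn [-1.67 -2.57 -3.43] n>= 0.42983573016164206 | shift before turn [12.2  6.8  5.6] | after turn [12.1  7.4  5.3] | world [ -8.6   6.4 -10.6]
[266.14580012 162.03529055] [175.29529702 170.50913907]
```

View pics/wrist1.png

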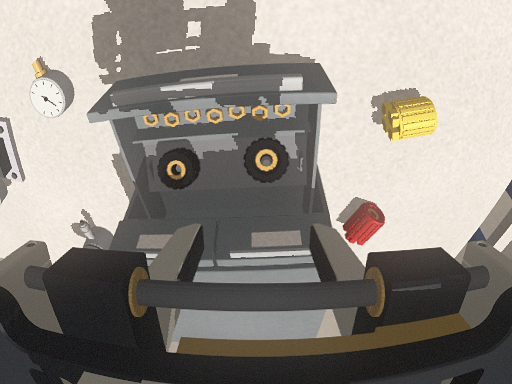

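Wrist view, with image up towards the robot: tall knob ring at (266,160) and short knob ring at (177,169), within 2 px of predictions. I'll refine these.

```bash
python3 - <<'E'
from h import *
from station import r
c=load("wrist1");S=load("scene0")
m=brass(c["image"]);q=[]
for u,v in((266,160),(177,169)):
    w=np.zeros_like(m);cv2.circle(w,(u,v),15,255,-1);w&=m
    cn=max(cv2.findContours(w,cv2.RETR_EXTERNAL,cv2.CHAIN_APPROX_NONE)[0],key=len)
    e=cv2.fitEllipse(cn);q.append(e[0]);print(e)
A=onz(c,q[0],.0837);B=onz(c,q[1],.0612);print(A,B)
print("tri",tri([(c,q[0]),(S,(204.05,274.86))]),tri([(c,q[1]),(S,(228.1,244.43))]))
d=(A-B)[:2];th=np.arctan2(d[1],d[0])-np.arctan2(110,-13);print("yaw",th,"dist",np.linalg.norm(d),np.hypot(110,13))
E
```

```text
((265.83001708984375, 159.69769287109375), (21.763957977294922, 22.173952102661133), 95.52212524414062)
((175.77601623535156, 169.39292907714844), (18.479286193847656, 19.29892921447754), 132.57933044433594)
[0.52191424 0.2439518  0.0837    ] [0.5572387  0.13883358 0.0612    ]
tri (array([0.52629301, 0.24434038, 0.07791585]), [np.float64(8.335258049502645e-05), np.float64(8.335258049502951e-05)]) (array([0.56244283, 0.13690941, 0.05489791]), [np.float64(4.540803756088563e-05), np.float64(4.540803756083486e-05)])
yaw 0.20655295158307685 dist 0.11089480121630993 110.76551810017412
```

```bash
python3 - <<'E'
from h import *
c=load("wrist1");S=load("scene0");D=load("side0")
def yaw(a,b): d=(a-b)[:2]; d=d*np.sign(d[1]); return np.arctan2(-d[0],d[1]),np.linalg.norm(d)
for a,b,z in(((320,64),(112,78),.086),((337,102),(88,121),.09),((305,131),(133,143),.06),((326,219),(128,222),.174)): 
    A,B=onz(c,a,z),onz(c,b,z);print(yaw(A,B),A.round(3),B.round(3))
for a,b in(((170,269),(237,210)),((114,208),(181,155)),): print("scene",yaw(onz(S,a,.18),onz(S,b,.18)))
a,b=onz(S,(114,208),.18)[:2],onz(S,(170,269),.18)[:2];print("side edge yaw",np.arctan2(*(a-b)[::-1]),np.linalg.norm(a-b))
a,b=onz(S,(181,155),.18)[:2],onz(S,(237,210),.18)[:2];print("side edge yaw",np.arctan2(*(a-b)[::-1]),np.linalg.norm(a-b))
# line detection in drawer/cabinet region, scene
for n,cc,box,z in(("scene",S,(100,150,275,315),.18),("side",D,(130,175,280,305),.18)):
    g=cv2.cvtColor(cc["image"],cv2.COLOR_RGB2GRAY);x0,y0,x1,y1=box
    L,_,_,_=cv2.createLineSegmentDetector().detect(g[y0:y1,x0:x1])
    for l in L[:,0]:
        if np.hypot(*(l[2:]-l[:2]))>45:
            P,Q=onz(cc,l[:2]+[x0,y0],z),onz(cc,l[2:]+[x0,y0],z);print(n,np.round(l+[x0,y0,x0,y0]),np.round(yaw(P,Q),3))
E
```

```text
(np.float64(0.07864102125707924), np.float64(0.18868081074331713)) [0.413 0.284 0.086] [0.428 0.095 0.086]
(np.float64(0.09929329974063028), np.float64(0.24638482702828127)) [0.447 0.304 0.09 ] [0.471 0.059 0.09 ]
(np.float64(0.10882893629001203), np.float64(0.1958458778035075)) [0.498 0.286 0.06 ] [0.52  0.091 0.06 ]
(np.float64(0.07671523837633222), np.float64(0.16999617204261022)) [0.512 0.291 0.174] [0.525 0.121 0.174]
scene (np.float64(0.10884801869351174), np.float64(0.2372156493929949))
scene (np.float64(0.09610022192584824), np.float64(0.23745055527762637))
side edge yaw 0.13938720602808283 0.23765968159784828
side edge yaw 0.13886259765499454 0.2346276522303452
scene [206. 168. 254. 217.] [-1.468  0.202]
scene [272. 266. 228. 307.] [0.105 0.154]
scene [164. 271. 112. 209.] [-1.466  0.234]
scene [218. 308. 263. 266.] [0.1   0.158]
scene [111. 207. 180. 151.] [0.106 0.245]
scene [260. 263. 215. 304.] [0.104 0.154]
scene [173. 150. 100. 198.] [0.003 0.241]
scene [166. 268. 234. 209.] [0.106 0.24 ]
side [200. 286. 131. 242.] [-1.469  0.267]
side [274. 252. 248. 296.] [0.105 0.159]
side [196. 187. 248. 218.] [-1.47   0.208]
side [132. 240. 175. 180.] [0.105 0.244]
side [245. 293. 269. 254.] [0.1   0.144]
side [168. 175. 130. 218.] [-0.002  0.194]
side [265. 252. 240. 295.] [0.1   0.153]
```

Line fits give cabinet yaw 0.104 firmly. The tall ring looks about 10 mm further forward than expected, so I'll get closer and check the lean before grasping.

```bash
python3 - <<'E'
from h import *
from station import r
R=tilt(.104);T=np.array([.5245,.2442,.080])
go(r,T-.075*R[:,2],R)
E
```

```text
turn [-1.23 -2.57 -2.62] n>= 0.3621677308761152 | shift before turn [26.3  8.4 80.2] | after turn [29.5  8.  79.2] | world [ 13.2   9.4 -83.3]
```

apply_moves --pt "0 0 0 -1.2 -2.6 -2.6 66" --pt "10 2 27 0 0 0 66" --pt "10 3 26 0 0 0 66" --pt "10 3 26 0 0 0 66" --pt "0 0 0 0 0 0 66"

```text
t: 2.7
tcp_pos: [0.4873, 0.2323, 0.172]
orientation: [-3.13, 0.513, -3.065]
force: [0.7, -0.8, 0.5]
gripper_width: 0.71
grasp_force: 0.0
```

```bash
python3 - <<'E'
from h import *
from station import r
c=snap(r,"wrist","2");S=load("scene0");c1=load("wrist1")
p,C=cur(r);print("tcp",p,"tilt",np.degrees(np.arccos(-C[2,2])),"cam",ray(c,0,0)[0])
R=tilt(.104);xc=np.array([np.cos(.104),np.sin(.104),0]);yc=R[:,1]
m=brass(c["image"]);q={}
for k,T in(("tall",np.array([.5245,.2442,.080])),("short",np.array([.5605,.1375,.057]))):
    u=proj(c,T).round().astype(int);w=np.zeros_like(m);cv2.circle(w,tuple(u.tolist()),30,255,-1);w&=m
    cn=cv2.findContours(w,cv2.RETR_EXTERNAL,cv2.CHAIN_APPROX_NONE)[0]
    if not cn: print(k,u,"none");continue
    e=cv2.fitEllipse(max(cn,key=len));q[k]=e[0];print(k,u,e)
X,_=tri([(c,q["tall"]),(c1,(265.83,159.7)),(S,(204.05,274.86))]);print("tall",X,_)
if "short" in q:
    Y,_=tri([(c,q["short"]),(c1,(175.8,169.4)),(S,(228.1,244.43))]);print("short",Y,_,"xc",(X-Y)@xc,"yc",(X-Y)@yc,"dz",(X-Y)[2])
u,v=q["tall"];im=c["image"][max(0,int(v)-110):int(v)+90,max(0,int(u)-150):int(u)+120,::-1]
print("crop origin",max(0,int(u)-150),max(0,int(v)-110))
cv2.imwrite("pics/crop2.png",cv2.convertScaleAbs(cv2.resize(im,None,fx=2.8,fy=2.8,interpolation=cv2.INTER_CUBIC),alpha=1.6,beta=20))
E
```

```text
tcp [0.48769185 0.23160857 0.17304177] tilt 29.503448774913956 cam [0.34365682 0.22333221 0.27140637]
tall [268 182] ((268.0533447265625, 181.1645965576172), (25.858556747436523, 26.279891967773438), 71.2741470336914)
short [162 186] ((162.71910095214844, 185.34312438964844), (20.28273582458496, 22.222393035888672), 148.3262481689453)
tall [0.52634813 0.24439187 0.07770522] [np.float64(0.00011366865662768042), np.float64(8.984528431986789e-05), np.float64(0.00013004300445852184)]
short [0.56249886 0.13689916 0.05472304] [np.float64(6.288144847705882e-05), np.float64(7.491185125327364e-05), np.float64(4.085305037410186e-05)] xc -0.024796304868590108 yc 0.1106648189067754 dz 0.02298217849627373
crop origin 118 71
```

View pics/crop2.png

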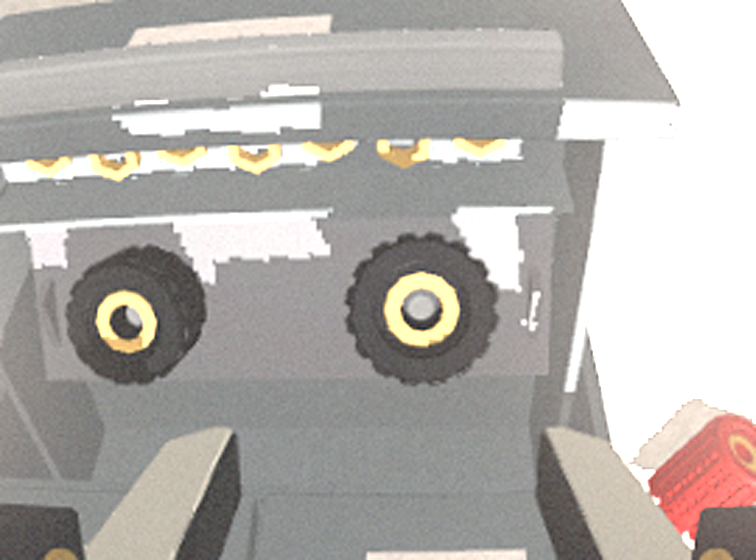

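The tall ring is triangulated at (0.5263, 0.2444, 0.0777) with 0.1 mm residual. The camera looks right down its bore (ring (421,310) concentric with its rim in the crop), so this knob really leans about 42°, tipped forward on its peg. The short knob shows flank as a 30° lean should. I'll grasp at a 36° tilt, which clears the drawer front, with narrow jaws.

```bash
python3 - <<'E'
from h import *
from station import r
R=tilt(.104,36);X=np.array([.5263,.2444,.0777]);k=-tilt(.104,42)[:,2]
P=X-.024*k;print(P)
go(r,P-.065*R[:,2],R);go(r,P,R)
E
```

```text
[0.54227237 0.24606714 0.05986452]
turn [-1.58 -6.51 -1.34] n>= 0.63866150023792 | shift before turn [14.8 10.  61.2] | after turn [21.4  8.7 59.4] | world [ 16.6  10.5 -60.6]
turn [-1.58 -6.51 -1.34] n>= 0.63866150023792 | shift before turn [  7.4  11.8 125.7] | after turn [ 21.4   8.7 124.4] | world [  54.6   14.5 -113.2]
```

apply_moves --pt "0 0 0 -1.6 -6.5 -1.3 60" --pt "11 5 20 0 0 0 60" --pt "10 4 20 0 0 0 60" --pt "0 0 10 0 0 0 60" --pt "0 0 0 0 0 0 60"

```text
t: 3.38
tcp_pos: [0.4993, 0.2428, 0.1209]
orientation: [-3.14, 0.63, -3.035]
force: [0.4, -0.1, 0.1]
gripper_width: 0.645
grasp_force: 0.0
```

```bash
python3 - <<'E'
from h import *
from station import r
R=tilt(.104,36);P=np.array([.5423,.2461,.0599])
go(r,P,R);c=snap(r,"wrist","3")
print(proj(c,np.array([.5263,.2444,.0777])))
m=brass(c["image"]);w=np.zeros_like(m);u=proj(c,np.array([.5263,.2444,.0777])).astype(int);cv2.circle(w,tuple(u.tolist()),26,255,-1);w&=m
print(cv2.fitEllipse(max(cv2.findContours(w,0,1)[0],key=len)),r.state()["gripper_width"]*93)
E
```

```text
turn [0.   0.11 0.1 ] n>= 0.0138549200327657 | shift before turn [ 1.1 -1.1 74.7] | after turn [ 1.  -1.1 74.7] | world [ 43.    3.3 -61. ]
[254.99689099 208.47009155]
((255.32369995117188, 207.82864379882812), (29.965587615966797, 31.981006622314453), 93.50935363769531) 60.344060771504324
```

View pics/wrist3.png

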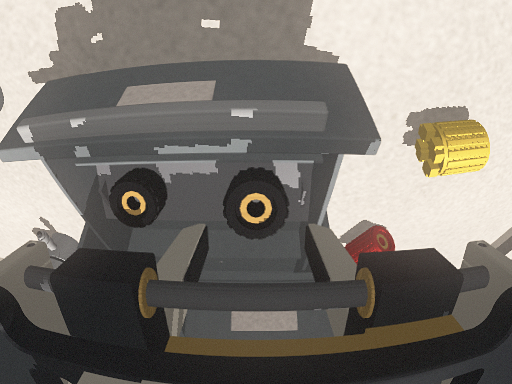

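The view shows the tall ring at (255,208), as predicted, and clear finger room. Now I advance in slowing steps.

apply_moves --pt "1 -1 15 0 0 0 60" --pt "0 0 15 0 0 0 60" --pt "0 0 15 0 0 0 60" --pt "0 0 15 0 0 0 60" --pt "0 0 15 0 0 0 60"

```text
t: 4.05
tcp_pos: [0.5424, 0.2472, 0.0583]
orientation: [3.139, 0.629, -3.037]
force: [0.2, -1.0, 0.0]
gripper_width: 0.647
grasp_force: 0.0
```

apply_moves --pt "0 0 0 0 0 0 40" --pt "0 0 0 0 0 0 40" --pt "0 0 0 0 0 0 40" --pt "0 0 0 0 0 0 40" --pt "0 0 0 0 0 0 40"

```text
t: 4.68
tcp_pos: [0.5417, 0.2475, 0.0597]
orientation: [3.139, 0.63, -3.036]
force: [0.0, 1.2, -1.6]
gripper_width: 0.535
grasp_force: 30.0
```

apply_moves --pt "0 0 -5 0 0 0 40" --pt "0 0 -5 0 0 0 40" --pt "0 0 -6 0 0 0 40" --pt "0 0 -8 0 0 0 40" --pt "0 0 -10 0 0 0 40"

```text
t: 5.3
tcp_pos: [0.5215, 0.2451, 0.0874]
orientation: [3.139, 0.63, -3.036]
force: [-0.0, 0.8, -1.2]
gripper_width: 0.537
grasp_force: 30.0
```

apply_moves --pt "0 0 -20 0 0 0 40" --pt "0 0 -30 0 0 0 40" --pt "0 0 -30 0 0 0 40" --pt "0 0 -20 0 0 0 40" --pt "0 0 0 0 0 0 40"

```text
t: 5.92
tcp_pos: [0.4628, 0.2391, 0.1692]
orientation: [3.137, 0.632, -3.036]
force: [0.2, 1.1, -1.9]
gripper_width: 0.537
grasp_force: 30.0
```

```bash
python3 - <<'E'
from h import *
from station import r
s=r.state();p,C=cur(r);c=snap(r,"wrist","4");S=snap(r,"scene","4");print(p,s["gripper_width"]*93,s["force"])
E=np.array(c["extrinsics"]);M=E[:3,:3]@C;t=E[:3,:3]@p+E[:3,3]
print("cam in tool",np.round(-M.T@t,4),"axis",np.round(M.T[:,2],3),np.round(M,3).tolist())
np.save("pics/handeye.npy",np.vstack([np.c_[M,t],[0,0,0,1]]))
# regulator target yaw options
print("tcp px",proj(c,p))
a=c["image"][:,:,::-1];b=S["image"][200:330,140:310,::-1]
b=cv2.resize(b,None,fx=2.2,fy=2.2,interpolation=cv2.INTER_CUBIC);o=np.zeros((384,512+b.shape[1]-100,3),np.uint8)
o[:,:412]=a[:,50:462];o[:b.shape[0],412:412+b.shape[1]]=b
cv2.imwrite("pics/v4.png",cv2.convertScaleAbs(o,alpha=1.5,beta=15)[:,:800])
E
```

```text
[0.46279938 0.23906986 0.16923205] 49.925619501550116 [ 0.1579798   1.06809189 -1.85044712]
cam in tool [ 7.660e-02  1.000e-04 -1.572e-01] axis [-0.277 -0.002  0.961] [[0.0, 1.0, 0.002], [-0.961, 0.001, -0.277], [-0.277, -0.002, 0.961]]
tcp px [256.54796322 243.05855367]
```

View pics/v4.png

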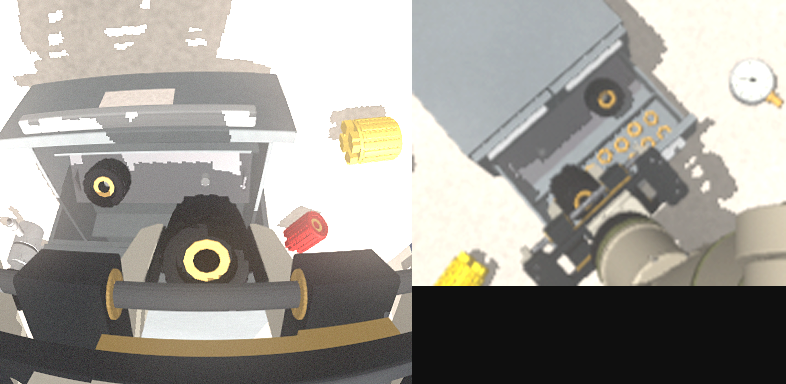

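The knob is out and held square in the jaws: ring at wrist (258,260), flank running up to about (255,195). The bare peg shows at (255,183), and the short knob is still on its peg. Next I work out the knob's lean in the tool frame.

```bash
python3 - <<'E'
from h import *
c=load("wrist4");H=np.load("pics/handeye.npy")
t={"extrinsics":H,"fish":True,**{k:c[k] for k in("fx","fy","cx","cy")}}
m=brass(c["image"]);w=np.zeros_like(m);cv2.circle(w,(258,260),35,255,-1);w&=m
cn=max(cv2.findContours(w,0,1)[0],key=len);e=cv2.fitEllipse(cn);print(e)
g=cv2.cvtColor(c["image"],cv2.COLOR_RGB2GRAY)
print("col profile", [ (v,int(g[v,248:263].mean())) for v in range(180,225,3)])
for v in (200,206,212,218,224): print(v,"dark cols",[int(x) for x in np.nonzero(g[v,190:330]<45)[0][[0,-1]]+190])
for zt in(-.020,-.0235,-.027):
  X=onz(t,e[0],zt)
  row=[]
  for a in range(-4,17,4):
    k=np.array([np.sin(np.radians(a)),0,-np.cos(np.radians(a))]);b=X-.062*k
    x1=np.array([-k[2],0,k[0]])
    P=[proj(t,b+.025*(np.cos(f)*x1+np.sin(f)*np.array([0,1,0]))) for f in np.linspace(0,6.28,90)]
    row.append((a,np.round(min(P,key=lambda q:q[1]),1).tolist()))
  print(zt,X.round(4),row)
E
```

```text
((256.41534423828125, 259.79296875), (41.42011642456055, 46.10845184326172), 89.03729248046875)
col profile [(180, 103), (183, 101), (186, 87), (189, 85), (192, 86), (195, 41), (198, 35), (201, 33), (204, 33), (207, 34), (210, 32), (213, 31), (216, 32), (219, 31), (222, 34)]
200 dark cols [234, 278]
206 dark cols [226, 285]
212 dark cols [223, 288]
218 dark cols [220, 291]
224 dark cols [218, 293]
-0.02 [-0.0001 -0.0001 -0.02  ] [(-4, [256.5, 178.4]), (0, [256.5, 183.7]), (4, [256.5, 189.2]), (8, [256.5, 194.8]), (12, [256.5, 200.5]), (16, [256.5, 206.3])]
-0.0235 [ 0.0019 -0.     -0.0235] [(-4, [256.5, 176.8]), (0, [256.5, 182.2]), (4, [256.5, 187.8]), (8, [256.5, 193.6]), (12, [256.5, 199.4]), (16, [256.5, 205.3])]
-0.027 [ 0.0038 -0.     -0.027 ] [(-4, [256.5, 175.1]), (0, [256.5, 180.7]), (4, [256.5, 186.4]), (8, [256.5, 192.3]), (12, [256.5, 198.2]), (16, [256.5, 204.3])]
```

```bash
python3 - <<'E'
from h import *
from station import r
p,C=cur(r);print("up 70 in tool",C.T@[0,0,70])
R=tilt(.104,-7.5);go(r,np.array([.648,-.228,.235]),R)
print("after up",np.round(R.T@(1000*(np.array([.648,-.228,.235])-p-[0,0,.07])),1))
E
```

```text
up 70 in tool [-41.27457343   0.18430895 -56.53649811]
turn [ 0.19 43.63  0.13] n>= 4.077731429634302 | shift before turn [-148.1 -483.9   23.5] | after turn [-125.1 -483.7  -84.1] | world [ 184.4 -467.1   67. ]
after up [-134.2 -483.7  -14.7]
```

apply_moves --pt "-10 0 -14 0 0 0 40" --pt "-10 0 -14 0 0 0 40" --pt "-10 0 -14 0 0 0 40" --pt "-11 0 -14 0 0 0 40" --pt "0 0 0 0 8.7 0 40"

```text
t: 6.65
tcp_pos: [0.4625, 0.2286, 0.2342]
orientation: [-3.109, 0.57, -3.032]
force: [0.1, -0.7, -3.0]
gripper_width: 0.532
grasp_force: 30.0
```

apply_moves --pt "0 0 0 0 8.7 0 40" --pt "0 0 0 0 8.7 0 40" --pt "0 0 0 0 8.7 0 40" --pt "0 0 0 0 8.7 0 40" --pt "-13 -48 -1 0 0 0 40"

```text
t: 7.28
tcp_pos: [0.4887, 0.1661, 0.241]
orientation: [-3.055, 0.283, -3.057]
force: [1.3, -0.4, -2.0]
gripper_width: 0.534
grasp_force: 30.0
```

apply_moves --pt "-13 -48 0 0 0 0 40" --pt "-13 -48 0 0 0 0 40" --pt "-13 -48 0 0 0 0 40" --pt "-13 -48 0 0 0 0 40" --pt "-13 -48 0 0 0 0 40"

```text
t: 7.9
tcp_pos: [0.5628, -0.0721, 0.2793]
orientation: [-3.054, 0.282, -3.061]
force: [0.7, 0.5, -1.0]
gripper_width: 0.537
grasp_force: 30.0
```

apply_moves --pt "-13 -48 0 0 0 0 40" --pt "-14 -49 0 0 0 0 40" --pt "-14 -49 0 0 0 0 40" --pt "-14 -49 -1 0 0 0 40" --pt "0 0 0 0 0 0 40"

```text
t: 8.52
tcp_pos: [0.6259, -0.2651, 0.3116]
orientation: [-3.053, 0.283, -3.067]
force: [-0.6, 1.2, -2.7]
gripper_width: 0.537
grasp_force: 30.0
```

```bash
python3 - <<'E'
from h import *
from station import r
go(r,np.array([.648,-.228,.235]),tilt(.104,-7.5));print(cur(r)[0])
c=snap(r,"wrist","5");S=snap(r,"scene","5");D=snap(r,"side","5")
u=proj(c,np.array([.557,-.228,.19]));print("tip pred",u, "neck",proj(c,np.array([.557,-.228,.11])))
x,y=[int(q) for q in u];x=max(x,75);y=max(y,70)
b=c["image"][y-70:y+60,x-75:x+75,::-1];print("origin",x-75,y-70)
b=cv2.resize(b,None,fx=4,fy=4,interpolation=cv2.INTER_CUBIC)
sd=[]
for n,cc in(("scene",S),("side",D)):
    P=proj(cc,cur(r)[0]).astype(int);k=cc["image"][max(P[1]-40,0):P[1]+40,P[0]-32:P[0]+33,::-1];sd.append(cv2.resize(k,(195,240),interpolation=cv2.INTER_CUBIC));print(n,"origin",P[0]-32,max(P[1]-40,0))
o=np.zeros((520,800,3),np.uint8);o[:b.shape[0],:600]=b;o[:240,602:797]=sd[0];o[250:490,602:797]=sd[1]
cv2.imwrite("pics/v5.png",cv2.convertScaleAbs(o,alpha=1.2,beta=5))
E
```

```text
turn [-5.11 23.61 -2.72] n>= 2.2720824332265552 | shift before turn [-2.4 42.3 77.1] | after turn [-35.6  34.6  72.6] | world [ 22.1  37.1 -76.6]
[ 0.62591562 -0.26514198  0.31163073]
tip pred [316.71395093  84.99253591] neck [309.11844936  70.48824458]
origin 241 14
scene origin 296 75
side origin 258 79
```

View pics/v5.png

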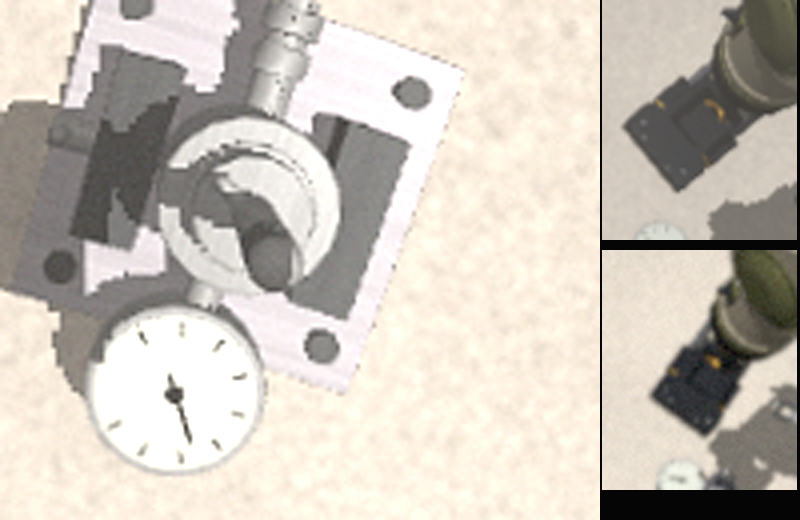

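The regulator is seen from above: stem tip at crop (270,262), i.e. wrist pixel (308.4,79.5), with the neck around (301,65). The turn fell short because of the joint-speed cap, so I'll finish it more slowly. Then I come lower for the pin.

```bash
python3 - <<'E'
from h import *
from station import r
c=load("wrist5");tip=onz(c,(308.4,79.5),.19);print(tip, onz(c,(301,65.),.108))
R=tilt(.104,-7.5);go(r,np.array([tip[0]+.085,tip[1]-.005,.225]),R);print(r.state()["qpos"])
E
```

```text
[ 0.55301927 -0.23551935  0.19      ] [ 0.55202464 -0.23731291  0.108     ]
turn [-4.96 23.62 -2.32] n>= 2.265683344676751 | shift before turn [10.8 24.7 85.2] | after turn [-25.4  17.   84. ] | world [ 12.4  18.3 -86.6]
[ 0.44269687  0.35805798 -0.16276748  1.8450714   0.05567554  0.64913957
  1.89910653]
```

apply_moves --pt "0 0 0 -0.8 4 -0.4 40" --pt "0 0 0 -0.8 4 -0.4 40" --pt "0 0 0 -0.8 4 -0.4 40" --pt "0 0 0 -0.8 4 -0.4 40" --pt "0 0 0 -0.8 4 -0.4 40"

```text
t: 9.3
tcp_pos: [0.6263, -0.2575, 0.3129]
orientation: [-3.123, -0.068, -3.041]
force: [-0.4, 0.3, -2.4]
gripper_width: 0.533
grasp_force: 30.0
```

apply_moves --pt "0 0 0 -0.9 3.6 -0.4 40" --pt "-8 5 28 0 0 0 40" --pt "-8 6 28 0 0 0 40" --pt "-9 6 28 0 0 0 40" --pt "0 0 0 0 0 0 40"

```text
t: 9.93
tcp_pos: [0.6377, -0.2385, 0.2243]
orientation: [-3.141, -0.132, -3.034]
force: [-0.1, -0.2, -1.7]
gripper_width: 0.536
grasp_force: 30.0
```

```bash
python3 - <<'E'
from h import *
from station import r
T=np.array([.553,-.236,.19])
go(r,T+[.085,-.005,.035],tilt(.104,-7.5));print(cur(r)[0])
c=snap(r,"wrist","6")
u=proj(c,T);print("tip pred",u, "neck",proj(c,T-[0,0,.08]))
x,y=[int(q) for q in u];x=max(x,55);y=max(y,45)
b=c["image"][y-45:y+45,x-55:x+55,::-1];print("origin",x-55,y-45)
b=cv2.resize(b,None,fx=5,fy=5,interpolation=cv2.INTER_CUBIC);b=cv2.convertScaleAbs(b,alpha=1.2,beta=5)
w=cv2.resize(c["image"][150:340,140:372,::-1],(240,197));o=np.zeros((450,800,3),np.uint8);o[:,:550]=b;o[:197,555:795]=w
cv2.imwrite("pics/v6.png",o)
E
```

```text
turn [-0.04 -0.08  0.23] n>= 0.023017547891490565 | shift before turn [ 0.1 -2.5 -0.7] | after turn [ 0.1 -2.5 -0.7] | world [ 0.3 -2.5  0.7]
[ 0.63771538 -0.23852474  0.22427947]
tip pred [273.77902514 104.60636653] neck [268.95171443 116.71526431]
origin 218 59
```

View pics/v6.png

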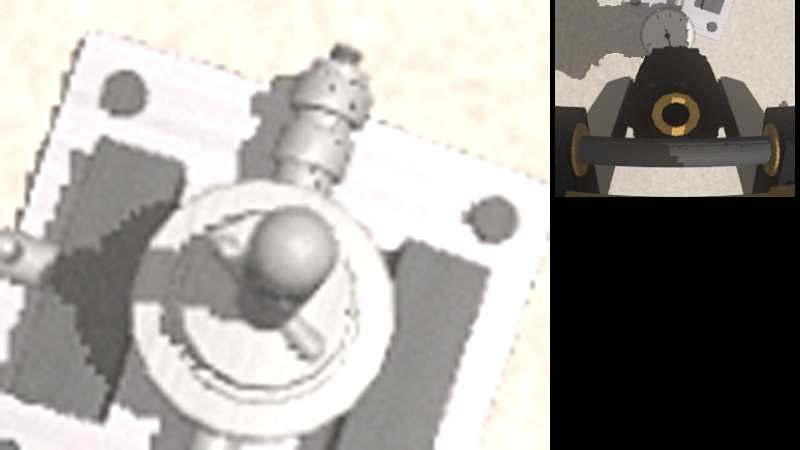

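Pin ends are visible at crop (228,240) and (312,345), and the stem tip at (292,250), i.e. wrist (276.4,109). The knob is still held with its ring at centre. Next I compute the stem axis, pin direction and the knob's tilt again against the lighter background.

```bash
python3 - <<'E'
from h import *
from station import r
c=load("wrist6");H=np.load("pics/handeye.npy");o=np.array([218,59])
t={"extrinsics":H,"fish":True,**{k:c[k] for k in("fx","fy","cx","cy")}}
f=lambda u,v:o+np.array([u,v])/5-.4
tip=onz(c,f(292,248),.189);a=onz(c,f(226,238),.1125);b=onz(c,f(313,347),.1125)
print("tip",tip,"pin",a,b,"mid",(a+b)/2,"len",np.linalg.norm(a-b),"ang",np.degrees(np.arctan2(*(a-b)[1::-1])))
print("neck",onz(c,f(268,300),.108),"bonnet ctr",onz(c,f(264,309),.092))
m=brass(c["image"]);w=np.zeros_like(m);cv2.circle(w,(258,260),35,255,-1);w&=m
e=cv2.fitEllipse(max(cv2.findContours(w,0,1)[0],key=len));print(e)
g=cv2.cvtColor(c["image"],cv2.COLOR_RGB2GRAY)
for u in(230,238,244,250,256,262,268,274,282): 
    col=g[175:225,u].astype(int);print(u,175+int(np.argmax(col<60)),end=' ')
X=onz(t,e[0],-.0235)
for aa in(4,6,8,10):
    k=np.array([np.sin(np.radians(aa)),0,-np.cos(np.radians(aa))]);B=X-.062*k;x1=np.array([-k[2],0,k[0]])
    P=np.array([proj(t,B+.025*(np.cos(q)*x1+np.sin(q)*np.array([0,1,0]))) for q in np.linspace(-1.5,1.5,200)])
    print("\n",aa,[round(float(np.interp(u,P[:,0] if P[0,0]<P[-1,0] else P[::-1,0],P[:,1] if P[0,0]<P[-1,0] else P[::-1,1])),1) for u in(230,238,244,250,256,262,268,274,282)],end='')
E
```

```text
tip [ 0.55514506 -0.234204    0.189     ] pin [ 0.54398128 -0.24282952  0.1125    ] [ 0.56263816 -0.22450383  0.1125    ] mid [ 0.55330972 -0.23366668  0.1125    ] len 0.026151675498690415 ang -135.5130765777999
neck [ 0.55434156 -0.23363223  0.108     ] bonnet ctr [ 0.55460914 -0.23363238  0.092     ]
((256.4270324707031, 259.7501525878906), (41.119712829589844, 45.14713668823242), 88.71229553222656)
230 204 238 197 244 197 250 184 256 196 262 195 268 197 274 197 282 204 
 4 [199.3, 192.8, 190.0, 188.4, 187.8, 188.2, 189.6, 192.2, 198.2]
 6 [202.3, 195.7, 192.9, 191.2, 190.7, 191.1, 192.5, 195.1, 201.1]
 8 [205.3, 198.7, 195.8, 194.1, 193.5, 193.9, 195.4, 198.0, 204.1]
 10 [208.3, 201.6, 198.7, 197.0, 196.4, 196.9, 198.3, 201.0, 207.1]
```

```bash
cat >> h.py <<'E'
STEM=np.array([.5547,-.2339]);B=np.array([-.0067,0,.0379])
def knob(r,z=None):
    p,C=cur(r);s=r.state();b=p+C@B
    print("underside",np.round(b*1000,1),"off stem tool",np.round(1000*C.T@np.r_[STEM-b[:2],0],1),"F",np.round(s["force"],1),"M",np.round(s["ft_torque"],2),"jaw",round(s["gripper_width"]*93,1),"t",s["t"])
    if z: print("shift",np.round(1000*C.T@(np.r_[STEM,z]-b),1),"world down per mm in tool",np.round(C.T@[0,0,-1],3))
E
python3 - <<'E'
from h import *
from station import r
knob(r,.205)
p,C=cur(r);R=tilt(.104,-8);print(np.degrees(Rot.from_matrix(C.T@R).as_rotvec()))
E
```

```text
underside [ 640.1 -239.5  187.6] off stem tool [83.6 14.7 10.9] F [-0.3 -0.5 -1.3] M [ 0.07 -0.11  0.  ] jaw 50.2 t 9.975
shift [85.8 14.7 -6.3] world down per mm in tool [-0.13   0.002  0.992]
[-0.12096244  0.55362925  0.16763913]
```

apply_moves --pt "2 0 -18 0 0.5 0 40" --pt "21 4 3 0 0 0 40" --pt "21 4 3 0 0 0 40" --pt "21 4 3 0 0 0 40" --pt "20 3 3 0 0 0 40"

```text
t: 10.6
tcp_pos: [0.5537, -0.2351, 0.2461]
orientation: [-3.138, -0.134, -3.037]
force: [-0.2, -0.0, -2.0]
gripper_width: 0.533
grasp_force: 30.0
```

apply_moves --pt "0 0 0 0 0 0 40" --pt "0 0 0 0 0 0 40" --pt "0 0 0 0 0 0 40" --pt "0 0 0 0 0 0 40" --pt "0 0 0 0 0 0 40"

```text
t: 11.22
tcp_pos: [0.5542, -0.2348, 0.244]
orientation: [-3.139, -0.137, -3.037]
force: [-0.7, 0.7, -1.2]
gripper_width: 0.538
grasp_force: 30.0
```

```bash
python3 - <<'E'
from h import *
from station import r
knob(r,.186)
c=snap(r,"wrist","7")
E
```

```text
underside [ 555.7 -234.8  205.6] off stem tool [0.9 1.  0.1] F [-0.7  0.7 -1.2] M [ 0.11 -0.22 -0.01] jaw 50.0 t 11.225
shift [-1.8  1.  19.5] world down per mm in tool [-0.136  0.003  0.991]
```

apply_moves --pt "1 1 0 0 0 0 40" --pt "-0.7 0 5 0 0 0 40" --pt "-0.7 0 5 0 0 0 40" --pt "-0.4 0 3 0 0 0 40" --pt "-0.4 0 3 0 0 0 40"

```text
t: 11.9
tcp_pos: [0.5529, -0.234, 0.2279]
orientation: [-3.139, -0.137, -3.037]
force: [0.1, 1.2, -1.2]
gripper_width: 0.534
grasp_force: 30.0
```

apply_moves --pt "-0.3 0 2 0 0 0 40" --pt "-0.3 0 2 0 0 0 40" --pt "0 0 0 0 0 0 40" --pt "0 0 0 0 0 0 40" --pt "0 0 0 0 0 0 40"

```text
t: 12.52
tcp_pos: [0.553, -0.2341, 0.2243]
orientation: [-3.139, -0.136, -3.037]
force: [-0.6, -0.2, -1.5]
gripper_width: 0.538
grasp_force: 30.0
```

```bash
python3 - <<'E'
from h import *
from station import r
knob(r,.17)
E
```

```text
underside [ 554.5 -234.   185.8] off stem tool [-0.2  0.1 -0. ] F [-0.6 -0.2 -1.5] M [ 0.07 -0.2   0.03] jaw 50.0 t 12.525
shift [-2.3  0.1 15.6] world down per mm in tool [-0.136  0.003  0.991]
```

apply_moves --pt "-0.4 0 3 0 0 0 40" --pt "-0.4 0 3 0 0 0 40" --pt "-0.4 0 3 0 0 0 40" --pt "-0.4 0 3 0 0 0 40" --pt "0 0 0 0 0 0 40"

```text
t: 13.15
tcp_pos: [0.5533, -0.2339, 0.2118]
orientation: [-3.139, -0.136, -3.037]
force: [0.8, 0.4, -2.0]
gripper_width: 0.531
grasp_force: 30.0
```

apply_moves --pt "-0.4 0 3 0 0 0 40" --pt "-0.4 0 3 0 0 0 40" --pt "-0.4 0 3 0 0 0 40" --pt "0 0 0 0 0 0 40" --pt "0 0 0 0 0 0 40"

```text
t: 13.78
tcp_pos: [0.5538, -0.2339, 0.2027]
orientation: [-3.139, -0.135, -3.037]
force: [5.6, 0.9, -1.7]
gripper_width: 0.539
grasp_force: 30.0
```

```bash
python3 - <<'E'
from h import *
from station import r
knob(r,.145)
E
```

```text
underside [ 555.4 -233.8  164.3] off stem tool [ 0.7 -0.   0.1] F [ 5.6  0.9 -1.7] M [ 0.37 -1.62 -0.07] jaw 50.1 t 13.775
shift [-1.9  0.  19.2] world down per mm in tool [-0.134  0.003  0.991]
```

apply_moves --pt "-0.8 0 0 0 0 0 40" --pt "-0.4 0 3 0 0 0 40" --pt "-0.4 0 3 0 0 0 40" --pt "0 0 0 0 0 0 40" --pt "0 0 0 0 0 0 40"

```text
t: 14.4
tcp_pos: [0.554, -0.2339, 0.1963]
orientation: [-3.139, -0.136, -3.037]
force: [4.6, 0.6, -2.1]
gripper_width: 0.535
grasp_force: 30.0
```

```bash
python3 - <<'E'
from h import *
from station import r
knob(r,.145)
E
```

```text
underside [ 555.5 -233.8  157.9] off stem tool [0.8 0.  0.1] F [ 4.6  0.6 -2.1] M [ 0.41 -1.53 -0.04] jaw 49.7 t 14.4
shift [-1.   0.1 12.9] world down per mm in tool [-0.136  0.003  0.991]
```

apply_moves --pt "0 0 0 0 1 0 40" --pt "0 0 0 0 1 0 40" --pt "0 0 0 0 0 0 40" --pt "0 0 0 0 0 0 40" --pt "0 0 0 0 0 0 40"

```text
t: 15.02
tcp_pos: [0.5546, -0.2338, 0.1965]
orientation: [-3.139, -0.17, -3.037]
force: [6.0, 1.6, -2.1]
gripper_width: 0.533
grasp_force: 30.0
```

```bash
python3 - <<'E'
from h import *
from station import r
knob(r,.145)
E
```

```text
underside [ 554.8 -233.9  158. ] off stem tool [0.1 0.  0. ] F [ 6.   1.6 -2.1] M [ 0.46 -1.96 -0.05] jaw 49.6 t 15.025
shift [-2.1  0.1 12.8] world down per mm in tool [-0.169  0.003  0.986]
```

apply_moves --pt "-0.7 0 0 0 0 0 40" --pt "-0.7 0 0 0 0 0 40" --pt "0 0 0 0 0 0 40" --pt "0 0 0 0 0 0 40" --pt "0 0 0 0 0 0 40"

```text
t: 15.65
tcp_pos: [0.5549, -0.2338, 0.1964]
orientation: [-3.139, -0.172, -3.037]
force: [3.6, 1.8, -1.1]
gripper_width: 0.538
grasp_force: 30.0
```

```bash
python3 - <<'E'
from h import *
from station import r
knob(r,.145)
E
```

```text
underside [ 555.  -233.9  157.9] off stem tool [0.3 0.  0.1] F [ 3.6  1.8 -1.1] M [ 0.47 -1.16 -0.04] jaw 50.0 t 15.65
shift [-1.9  0.1 12.8] world down per mm in tool [-0.171  0.003  0.985]
```

apply_moves --pt "-1 0 0 0 0 0 40" --pt "-1.2 0 0 0 0 0 40" --pt "0 0 0 0 0 0 40" --pt "0 0 0 0 0 0 40" --pt "0 0 0 0 0 0 40"

```text
t: 16.27
tcp_pos: [0.5566, -0.2338, 0.196]
orientation: [-3.139, -0.172, -3.037]
force: [-0.6, -0.3, -2.0]
gripper_width: 0.537
grasp_force: 30.0
```

```bash
python3 - <<'E'
from h import *
from station import r
knob(r,.145)
E
```

```text
underside [ 556.7 -233.9  157.5] off stem tool [2.  0.2 0.3] F [-0.6 -0.3 -2. ] M [ 0.05  0.02 -0.01] jaw 49.9 t 16.275
shift [-0.1  0.3 12.7] world down per mm in tool [-0.172  0.003  0.985]
```

apply_moves --pt "-0.5 0 3 0 0 0 40" --pt "-0.5 0 3 0 0 0 40" --pt "-0.5 0 3 0 0 0 40" --pt "-0.5 0 3 0 0 0 40" --pt "0 0 0 0 0 0 40"

```text
t: 16.9
tcp_pos: [0.5556, -0.2338, 0.1833]
orientation: [-3.139, -0.174, -3.037]
force: [-5.2, -0.7, -1.9]
gripper_width: 0.535
grasp_force: 30.0
```

```bash
python3 - <<'E'
from h import *
from station import r
knob(r,.125)
E
```

```text
underside [ 555.7 -233.8  144.8] off stem tool [0.9 0.  0.2] F [-5.2 -0.7 -1.9] M [ 0.07  0.94 -0.06] jaw 49.8 t 16.9
shift [-2.5  0.1 19.6] world down per mm in tool [-0.173  0.002  0.985]
```

apply_moves --pt "0 0 0 0 -1 0 40" --pt "0 0 0 0 -1 0 40" --pt "0.8 0 0 0 0 0 40" --pt "0 0 0 0 0 0 40" --pt "0 0 0 0 0 0 40"

```text
t: 17.52
tcp_pos: [0.5556, -0.2338, 0.1836]
orientation: [-3.139, -0.138, -3.037]
force: [-5.0, 0.4, -4.1]
gripper_width: 0.54
grasp_force: 30.0
```

```bash
python3 - <<'E'
from h import *
from station import r
knob(r,.125)
E
```

```text
underside [ 557.  -233.8  145.1] off stem tool [2.3 0.1 0.3] F [-5.   0.4 -4.1] M [ 0.    0.94 -0.06] jaw 50.2 t 17.525
shift [-0.5  0.2 20.3] world down per mm in tool [-0.138  0.002  0.99 ]
```

apply_moves --pt "1 0 0 0 0 0 40" --pt "1 0 0 0 0 0 40" --pt "0 0 0 0 0 0 40" --pt "0 0 0 0 0 0 40" --pt "0 0 0 0 0 0 40"

```text
t: 18.15
tcp_pos: [0.5549, -0.234, 0.1846]
orientation: [-3.139, -0.135, -3.037]
force: [0.3, -0.3, -2.2]
gripper_width: 0.533
grasp_force: 30.0
```

```bash
python3 - <<'E'
from h import *
from station import r
knob(r,.125)
E
```

```text
underside [ 556.4 -233.9  146.2] off stem tool [1.7 0.2 0.2] F [ 0.3 -0.3 -2.2] M [ 0.04 -0.19  0.01] jaw 49.5 t 18.15
shift [-1.2  0.3 21.2] world down per mm in tool [-0.135  0.003  0.991]
```

apply_moves --pt "-0.4 0 3 0 0 0 40" --pt "-0.4 0 3 0 0 0 40" --pt "-0.4 0 3 0 0 0 40" --pt "-0.4 0 3 0 0 0 40" --pt "0 0 0 0 0 0 40"

```text
t: 18.77
tcp_pos: [0.5543, -0.2339, 0.1719]
orientation: [-3.139, -0.137, -3.037]
force: [1.0, -0.5, -4.1]
gripper_width: 0.538
grasp_force: 30.0
```

```bash
python3 - <<'E'
from h import *
from station import r
knob(r,.125)
E
```

```text
underside [ 555.8 -233.8  133.5] off stem tool [1.1 0.  0.2] F [ 1.  -0.5 -4.1] M [ 0.2  -0.5   0.04] jaw 50.0 t 18.775
shift [-0.1  0.1  8.6] world down per mm in tool [-0.136  0.002  0.991]
```

apply_moves --pt "-0.6 0 3 0 0 0 40" --pt "-0.4 0 3 0 0 0 40" --pt "-0.4 0 3 0 0 0 40" --pt "-0.4 0 3 0 0 0 40" --pt "0 0 0 0 0 0 40"

```text
t: 19.4
tcp_pos: [0.554, -0.234, 0.1606]
orientation: [-3.139, -0.137, -3.037]
force: [-2.7, 1.9, 6.1]
gripper_width: 0.533
grasp_force: 30.0
```

```bash
python3 - <<'E'
from h import *
from station import r
knob(r,.115)
E
```

```text
underside [ 555.5 -233.9  122.2] off stem tool [0.8 0.1 0.1] F [-2.7  1.9  6.1] M [ 0.4   0.31 -0.07] jaw 49.6 t 19.4
shift [-0.2  0.1  7.2] world down per mm in tool [-0.137  0.003  0.991]
```

Upward force of 8 N with little side load suggests the drive pin has been met. I'll check the wrist joint and turn about the knob axis in small steps.

```bash
python3 - <<'E'
from station import r
print(r.state()["qpos"].round(3))
E
```

```text
[ 0.352  0.578 -0.114  1.857  0.151  0.843  1.819]
```

apply_moves --pt "0 0 0.5 0 0 0 40" --pt "0 0 0.5 0 0 0 40" --pt "0 0 0 0 0 0 40" --pt "0 0 0 0 0 0 40" --pt "0 0 0 0 0 0 40"

```text
t: 20.02
tcp_pos: [0.5541, -0.234, 0.1604]
orientation: [-3.139, -0.136, -3.037]
force: [-3.4, 1.4, 12.0]
gripper_width: 0.535
grasp_force: 30.0
```

apply_moves --pt "0 0 0 -0.4 0 3 40" --pt "0 0 0 -0.4 0 3 40" --pt "0 0 0 -0.4 0 3 40" --pt "0 0 0 0 0 0 40" --pt "0 0 0 0 0 0 40"

```text
t: 20.65
tcp_pos: [0.554, -0.2339, 0.1599]
orientation: [-3.138, -0.136, 3.088]
force: [-5.0, 2.1, 8.2]
gripper_width: 0.536
grasp_force: 30.0
```

apply_moves --pt "0 0 0 -0.4 0 3 40" --pt "0 0 0 -0.4 0 3 40" --pt "0 0 0 -0.4 0 3 40" --pt "0 0 0 0 0 0 40" --pt "0 0 0 0 0 0 40"

```text
t: 21.28
tcp_pos: [0.5539, -0.2339, 0.1597]
orientation: [-3.138, -0.136, 2.929]
force: [-3.0, 1.5, 6.1]
gripper_width: 0.537
grasp_force: 30.0
```

```bash
python3 - <<'E'
from h import *
from station import r
knob(r,.115)
E
```

```text
underside [ 555.4 -234.4  121.2] off stem tool [0.8 0.3 0.1] F [-3.   1.5  6.1] M [ 0.41  0.36 -0.07] jaw 50.0 t 21.275
shift [-0.1  0.4  6.2] world down per mm in tool [-0.135  0.004  0.991]
```

apply_moves --pt "-0.2 0 1 -0.4 0 3 40" --pt "0 0 0 -0.4 0 3 40" --pt "-0.2 0 1 -0.4 0 3 40" --pt "0 0 0 0 0 0 40" --pt "0 0 0 0 0 0 40"

```text
t: 21.9
tcp_pos: [0.5539, -0.2339, 0.1581]
orientation: [-3.137, -0.135, 2.771]
force: [-4.7, 3.2, 11.1]
gripper_width: 0.538
grasp_force: 30.0
```

```bash
python3 - <<'E'
from h import *
from station import r
knob(r,.115)
c=snap(r,"wrist","8");p=proj(c,cur(r)[0]);print(p)
b=cv2.resize(c["image"][170:310,170:350,::-1],None,fx=4,fy=4,interpolation=cv2.INTER_CUBIC);cv2.imwrite("pics/v8.png",cv2.convertScaleAbs(b,alpha=1.6,beta=15))
E
```

```text
underside [ 555.3 -234.7  119.7] off stem tool [0.8 0.5 0.1] F [-4.7  3.2 11.1] M [ 0.42  0.8  -0.02] jaw 50.0 t 21.9
shift [0.2 0.5 4.7] world down per mm in tool [-0.135  0.004  0.991]
[255.81328782 241.97619559]
```

View pics/v8.png

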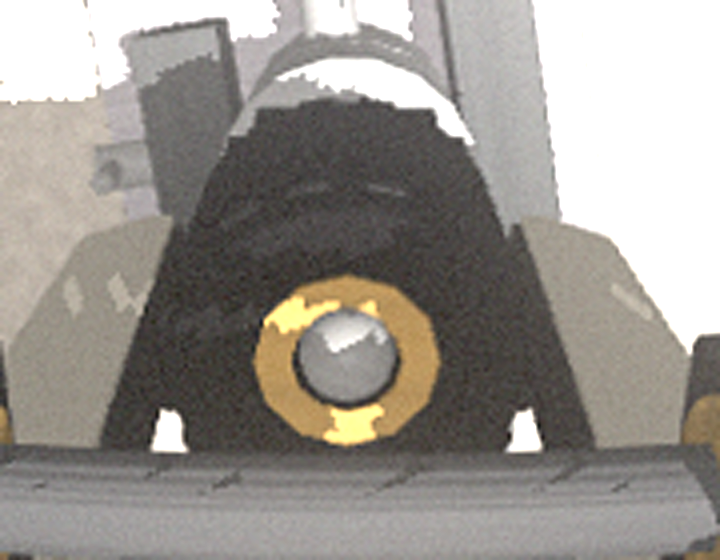

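The stem tip is now level with the knob's top ring (crop (348,357) against ring (347,360)), so the underside is still about 10 mm above the pin. The resistance is wedging from slight tilt, not the pin. I'll trim the tilt about tool y and watch the force.

apply_moves --pt "0 0 0 0 -0.7 0 40" --pt "0 0 0 0 -0.8 0 40" --pt "0 0 0 0 0 0 40" --pt "0 0 0 0 0 0 40" --pt "0 0 0 0 0 0 40"

```text
t: 22.58
tcp_pos: [0.554, -0.2341, 0.1569]
orientation: [-3.137, -0.11, 2.771]
force: [-2.9, 0.3, 1.3]
gripper_width: 0.539
grasp_force: 30.0
```

```bash
python3 - <<'E'
from h import *
from station import r
knob(r,.115);p,C=cur(r);s=r.state();print(p,"F tool",C.T@s["force"],"M tool",C.T@s["ft_torque"])
E
```

```text
underside [ 556.3 -235.1  118.5] off stem tool [1.9 0.6 0.2] F [-2.9  0.3  1.3] M [0.22 0.71 0.04] jaw 50.1 t 22.575
shift [1.6 0.6 3.7] world down per mm in tool [-0.11   0.004  0.994]
[ 0.55403888 -0.23406454  0.15693902] F tool [ 2.90754307 -0.79915715 -0.94317177] M tool [ 0.06121796  0.74398619 -0.04132947]
```

apply_moves --pt "0.8 0 0 0 -0.5 0 40" --pt "-0.1 0 1 0 0 0 40" --pt "-0.1 0 1 0 0 0 40" --pt "-0.1 0 1 0 0 0 40" --pt "0 0 0 0 0 0 40"

```text
t: 23.2
tcp_pos: [0.5539, -0.2339, 0.1541]
orientation: [-3.137, -0.1, 2.771]
force: [-0.3, -0.2, -0.7]
gripper_width: 0.537
grasp_force: 30.0
```

```bash
cat >> h.py <<'E'
def ft(r):
    p,C=cur(r);s=r.state();print("tcp",np.round(p*1000,1),"rpy",np.round(s["orientation"],3),"Ftool",np.round(C.T@s["force"],1),"Mtool",np.round(C.T@s["ft_torque"],2),"down",np.round(C.T@[0,0,-1],3),"jaw",round(s["gripper_width"]*93,1),"t",s["t"])
E
python3 - <<'E'
from h import *
from station import r
ft(r)
E
```

```text
tcp [ 553.9 -233.9  154.1] rpy [-3.137 -0.1    2.771] Ftool [ 0.1 -0.3  0.7] Mtool [ 0.   -0.15  0.03] down [-0.099  0.004  0.995] jaw 49.9 t 23.2
```

apply_moves --pt "-0.1 0 1.5 0 0 0 40" --pt "-0.2 0 1.5 0 0 0 40" --pt "-0.1 0 1.5 0 0 0 40" --pt "-0.2 0 1.5 0 0 0 40" --pt "0 0 0 0 0 0 40"

```text
t: 23.82
tcp_pos: [0.5537, -0.2338, 0.1484]
orientation: [-3.137, -0.1, 2.771]
force: [-1.1, 0.2, 2.2]
gripper_width: 0.534
grasp_force: 30.0
```

```bash
python3 - <<'E'
from h import *
from station import r
ft(r)
E
```

```text
tcp [ 553.7 -233.8  148.4] rpy [-3.137 -0.1    2.771] Ftool [ 1.3 -0.2 -2.1] Mtool [-0.03  0.15 -0.02] down [-0.1    0.004  0.995] jaw 49.7 t 23.825
```

apply_moves --pt "0 0 0.7 0 0 0 40" --pt "0 0 0.7 0 0 0 40" --pt "0 0 0 0 0 0 40" --pt "0 0 0 0 0 0 40" --pt "0 0 0 0 0 0 40"

```text
t: 24.45
tcp_pos: [0.5538, -0.2339, 0.148]
orientation: [-3.138, -0.099, 2.771]
force: [-1.8, 0.9, 12.6]
gripper_width: 0.535
grasp_force: 30.0
```

```bash
python3 - <<'E'
from h import *
from station import r
ft(r)
E
```

```text
tcp [ 553.8 -233.9  148. ] rpy [-3.138 -0.099  2.771] Ftool [  3.3   0.1 -12.3] Mtool [-0.1   0.84 -0.07] down [-0.099  0.004  0.995] jaw 49.7 t 24.45
```

Firm vertical contact at TCP z = 0.148, which is the pin. Now I turn with light pressure.

apply_moves --pt "0 0 0 -0.3 0 2 40" --pt "0 0 0 -0.3 0 2 40" --pt "0 0 0 -0.3 0 2 40" --pt "0 0 0 -0.2 0 2 40" --pt "0 0 0 0 0 0 40"

```text
t: 25.08
tcp_pos: [0.5536, -0.2337, 0.1478]
orientation: [3.14, -0.099, 2.63]
force: [-1.4, 1.5, 10.5]
gripper_width: 0.539
grasp_force: 30.0
```

apply_moves --pt "0 0 0 -0.3 0 2 40" --pt "0 0 0 -0.2 0 2 40" --pt "0 0 0 -0.2 0 2 40" --pt "0 0 0 -0.2 0 2 40" --pt "0 0 0 0 0 0 40"

```text
t: 25.7
tcp_pos: [0.5538, -0.2339, 0.1467]
orientation: [3.139, -0.1, 2.49]
force: [2.0, -1.0, -0.2]
gripper_width: 0.539
grasp_force: 30.0
```

```bash
python3 - <<'E'
from h import *
from station import r
ft(r)
E
```

```text
tcp [ 553.8 -233.9  146.7] rpy [ 3.139 -0.1    2.49 ] Ftool [-2.2  0.4 -0. ] Mtool [-0.09 -0.56  0.01] down [-0.099 -0.003  0.995] jaw 50.1 t 25.7
```

The force vanished and the tool sank 1.3 mm, so the slot has found the pin. Now I lower gently.

apply_moves --pt "-0.1 0 1 0 0 0 40" --pt "-0.1 0 1 0 0 0 40" --pt "-0.1 0 1 0 0 0 40" --pt "0 0 0 0 0 0 40" --pt "0 0 0 0 0 0 40"

```text
t: 26.32
tcp_pos: [0.5539, -0.2341, 0.1437]
orientation: [3.139, -0.099, 2.49]
force: [3.5, -2.4, -1.4]
gripper_width: 0.538
grasp_force: 30.0
```

```bash
python3 - <<'E'
from h import *
from station import r
ft(r)
E
```

```text
tcp [ 553.9 -234.1  143.7] rpy [ 3.139 -0.099  2.49 ] Ftool [-4.4  0.3  1. ] Mtool [ 0.04 -1.43  0.12] down [-0.099 -0.003  0.995] jaw 50.0 t 26.325
```

Going down freely; about 2.7 mm remain. I relieve the side load of −4 N along tool x as I go.

apply_moves --pt "-1.2 0 0 0 0 0 40" --pt "-0.1 0 1 0 0 0 40" --pt "-0.1 0 1 0 0 0 40" --pt "-0.1 0 0.8 0 0 0 40" --pt "0 0 0 0 0 0 40"

```text
t: 26.95
tcp_pos: [0.5541, -0.2342, 0.1419]
orientation: [3.139, -0.101, 2.49]
force: [-2.5, 1.0, 12.5]
gripper_width: 0.537
grasp_force: 30.0
```

```bash
python3 - <<'E'
from h import *
from station import r
ft(r)
E
```

```text
tcp [ 554.1 -234.2  141.9] rpy [ 3.139 -0.101  2.49 ] Ftool [  3.8  -0.6 -12.1] Mtool [0.33 0.55 0.04] down [-0.101 -0.003  0.995] jaw 49.9 t 26.95
```

Firm stop 6 mm below the pin contact, so the knob is home. Release and retreat upwards.

apply_moves --pt "0 0 -0.8 0 0 0 62" --pt "0 0 0 0 0 0 62" --pt "0 0 0 0 0 0 62" --pt "0 0 0 0 0 0 62" --pt "0 0 0 0 0 0 62"

```text
t: 27.58
tcp_pos: [0.5545, -0.2346, 0.1415]
orientation: [3.139, -0.1, 2.49]
force: [-0.2, -0.3, -0.2]
gripper_width: 0.668
grasp_force: 0.0
```

apply_moves --pt "0.5 0 -5 0 0 0 62" --pt "1 0 -10 0 0 0 62" --pt "2 0 -20 0 0 0 62" --pt "2 0 -20 0 0 0 62" --pt "2 0 -20 0 0 0 62"

```text
t: 28.2
tcp_pos: [0.5546, -0.2348, 0.2185]
orientation: [3.139, -0.099, 2.49]
force: [-0.0, -0.7, -0.2]
gripper_width: 0.669
grasp_force: 0.0
```

apply_moves --pt "3 0 -30 0 0 0 62" --pt "3 0 -30 0 0 0 62" --pt "0 0 0 0 0 0 62" --pt "0 0 0 0 0 0 62" --pt "0 0 0 0 0 0 62"

```text
t: 28.82
tcp_pos: [0.554, -0.2347, 0.2765]
orientation: [3.139, -0.102, 2.49]
force: [0.1, 0.5, -0.1]
gripper_width: 0.666
grasp_force: 0.0
```

```bash
python3 - <<'E'
from h import *
from station import r
ft(r)
c=snap(r,"wrist","9");T=np.r_[STEM,.17];u=proj(c,T);print("top ring pred",u,"at +7mm",proj(c,T+[0,0,.007]))
m=brass(c["image"]);w=np.zeros_like(m);cv2.circle(w,tuple(u.astype(int).tolist()),45,255,-1);w&=m
e=cv2.fitEllipse(max(cv2.findContours(w,0,1)[0],key=len));print(e)
H=np.array(c["extrinsics"]);d=np.linalg.norm(H[:3,:3]@T+H[:3,3]);print("ring dia mm",max(e[1])/297.3*d*1000)
for z in(.165,.17,.177):print(z,onz(c,e[0],z))
E
```

```text
tcp [ 554.  -234.7  276.5] rpy [ 3.139 -0.102  2.49 ] Ftool [0.2 0.5 0.1] Mtool [-0.   -0.09 -0.02] down [-0.101 -0.002  0.995] jaw 61.9 t 28.825
top ring pred [256.80086736 203.0403519 ] at +7mm [256.82286174 204.70642532]
((256.53997802734375, 200.7557373046875), (22.292165756225586, 23.299152374267578), 97.2375259399414)
ring dia mm 21.76759517283875
0.165 [ 0.55367442 -0.23341044  0.165     ]
0.17 [ 0.55281761 -0.23276842  0.17      ]
0.177 [ 0.55161809 -0.23186959  0.177     ]
```

The knob is released. The ring is seen on the stem axis within about 2 mm. Next is the drawer: closed fingers tilted 30° pushing the pull lip at about (0.436, 0.179, 0.086), so the body clears the upper pulls.

```bash
cat >> h.py <<'E'
XC=np.array([np.cos(.104),np.sin(.104),0]);YC=np.array([-np.sin(.104),np.cos(.104),0])
E
python3 - <<'E'
from h import *
from station import r
R=tilt(.104,30);A=(.452-.0105-.035)*XC+.133*YC+[0,0,.20]
print(A);go(r,A,R);print(r.state()["qpos"].round(2))
E
```

```text
[0.39049655 0.17448122 0.2       ]
turn [ -9.09 -34.03 -43.03] n>= 5.196590836250202 | shift before turn [368.4 226.  114.9] | after turn [142.3 423.9   6.1] | world [-163.5  409.2  -76.5]
[ 0.28  0.44  0.06  1.77 -0.07  1.03  1.3 ]
```

apply_moves --pt "42 25 4 0 0 0 0" --pt "42 25 4 0 0 0 0" --pt "42 25 4 0 0 0 0" --pt "42 25 4 0 0 0 0" --pt "42 25 4 0 0 0 0"

```text
t: 29.5
tcp_pos: [0.4616, -0.0062, 0.2783]
orientation: [3.139, -0.101, 2.49]
force: [0.5, 0.7, 0.1]
gripper_width: 0.178
grasp_force: 0.0
```

apply_moves --pt "42 25 4 0 0 0 0" --pt "42 25 4 0 0 0 0" --pt "42 25 4 0 0 0 0" --pt "40 26 4 0 0 0 0" --pt "0 0 0 -1.1 -4.3 -5.4 0"

```text
t: 30.12
tcp_pos: [0.3907, 0.1766, 0.2792]
orientation: [3.113, -0.023, 2.589]
force: [-0.2, -1.8, -0.9]
gripper_width: 0.008
grasp_force: 0.0
```

apply_moves --pt "0 0 0 -1.1 -4.3 -5.4 0" --pt "0 0 0 -1.1 -4.3 -5.4 0" --pt "0 0 0 -1.1 -4.3 -5.4 0" --pt "0 0 0 -1.1 -4.3 -5.4 0" --pt "0 0 0 -1.1 -4.3 -5.4 0"

```text
t: 30.75
tcp_pos: [0.3909, 0.174, 0.2794]
orientation: [3.099, 0.377, 3.049]
force: [1.5, -1.1, -0.1]
gripper_width: 0.008
grasp_force: 0.0
```

```bash
python3 - <<'E'
from h import *
from station import r
R=tilt(.104,30);A=(.452-.0105-.035)*XC+.133*YC+[0,0,.20]
ft(r);go(r,A,R);go(r,A-[0,0,.113],R);print(r.state()["qpos"].round(2))
E
```

```text
tcp [390.9 174.  279.4] rpy [3.099 0.377 3.049] Ftool [-1.4 -1.   0.7] Mtool [ 0.03  0.3  -0.02] down [ 0.368 -0.039  0.929] jaw 0.7 t 30.75
turn [ -2.49  -8.16 -10.34] n>= 1.2524947504314266 | shift before turn [29.7 -2.7 73.6] | after turn [40.   0.5 68.6] | world [ -0.4   0.5 -79.4]
turn [ -2.49  -8.16 -10.34] n>= 1.2524947504314266 | shift before turn [ 71.3  -7.2 178.6] | after turn [ 96.5   0.5 166.5] | world [  -0.4    0.5 -192.4]
[-0.58  0.06 -0.17  2.4   0.6   0.47  0.22]
```

apply_moves --pt "0 0 0 -1.2 -4.1 -5.2 0" --pt "0 0 0 -1.2 -4.1 -5.2 0" --pt "13 0 23 0 0 0 0" --pt "13 0 23 0 0 0 0" --pt "14 0 23 0 0 0 0"

```text
t: 31.38
tcp_pos: [0.3888, 0.1677, 0.2209]
orientation: [-3.076, 0.502, -3.005]
force: [0.2, -0.1, -1.1]
gripper_width: 0.008
grasp_force: 0.0
```

```bash
python3 - <<'E'
from h import *
from station import r
R=tilt(.104,30);A=(.452-.0105-.035)*XC+.133*YC+[0,0,.087]
ft(r);go(r,A,R);print(r.state()["qpos"].round(2))
c=snap(r,"wrist","10");S=snap(r,"scene","10")
L,_,_,_=cv2.createLineSegmentDetector().detect(cv2.cvtColor(c["image"],cv2.COLOR_RGB2GRAY)[40:240,60:460])
for l in L[:,0]+[60,40,60,40]:
    if np.hypot(*(l[2:]-l[:2]))>70 and abs(l[3]-l[1])<40: 
        P=[onz(c,q,.091) for q in(l[:2],l[2:])];print(l.round(),[(round(float(p@XC),3),round(float(p@YC),3)) for p in P])
E
```

```text
tcp [388.8 167.7 220.9] rpy [-3.076  0.502 -3.005] Ftool [ 0.3 -0.1  1. ] Mtool [-0.1   0.49 -0.04] down [0.481 0.057 0.875] jaw 0.8 t 31.375
turn [-2.82 -1.2   1.66] n>= 0.32575619425021335 | shift before turn [ 62.1  14.2 118. ] | after turn [ 64.9   6.6 117.1] | world [   1.7    6.8 -133.9]
[-0.27  0.22 -0.67  2.55  1.45  0.53 -0.55]
[259. 129. 366. 136.] [(0.411, 0.121), (0.411, 0.222)]
[188. 169. 353. 175.] [(0.461, 0.047), (0.461, 0.221)]
[354. 166. 188. 159.] [(0.448, 0.219), (0.448, 0.049)]
[343. 192. 191. 185.] [(0.486, 0.215), (0.485, 0.046)]
[179. 179. 361. 187.] [(0.477, 0.034), (0.477, 0.233)]
[379. 180. 161. 171.] [(0.465, 0.252), (0.465, 0.014)]
[178. 128. 258. 130.] [(0.411, 0.044), (0.411, 0.12)]
```

Lip edges are found at xc = 0.448 with centre yc = 0.134, as expected. Joint 4 is near its limit at this tilt so close in, so I'll use 15° here and tilt further as the push moves outward.

```bash
python3 - <<'E'
from h import *
from station import r
R=tilt(.104,15);A=(.448-.0093-.02)*XC+.133*YC+[0,0,.091]
go(r,A,R)
E
```

```text
turn [-3.   13.55  1.15] n>= 1.301119067408546 | shift before turn [ 48.1  14.7 119.6] | after turn [ 18.9   7.5 128.1] | world [  14.1    9.  -128.7]
```

apply_moves --pt "0 0 0 -1 4.5 0.4 0" --pt "0 0 0 -1 4.5 0.4 0" --pt "0 0 0 -1 4.5 0.4 0" --pt "4 2 25 0 0 0 0" --pt "4 2 25 0 0 0 0"

```text
t: 32.1
tcp_pos: [0.3962, 0.1696, 0.1709]
orientation: [-3.138, 0.276, -3.043]
force: [0.3, -0.1, -0.3]
gripper_width: 0.004
grasp_force: 0.0
```

```bash
python3 - <<'E'
from h import *
from station import r
R=tilt(.104,15);A=(.448-.0093-.02)*XC+.133*YC+[0,0,.091]
ft(r);go(r,A,R);print(r.state()["qpos"].round(2))
E
```

```text
tcp [396.2 169.6 170.9] rpy [-3.138  0.276 -3.043] Ftool [-0.2 -0.1  0.3] Mtool [-0.07  0.17 -0.  ] down [0.272 0.003 0.962] jaw 0.4 t 32.1
turn [-0.27  0.79 -0.3 ] n>= 0.08280932548698107 | shift before turn [15.   5.7 78.8] | after turn [13.9  5.4 79. ] | world [  6.4   6.1 -79.9]
[-0.24  0.32 -0.52  2.47  1.12  0.36 -0.1 ]
```

apply_moves --pt "3 1 16 0 0 0 0" --pt "3 1 16 0 0 0 0" --pt "3 1 16 0 0 0 0" --pt "3 1 16 0 0 0 0" --pt "3 1 15 0 0 0 0"

```text
t: 32.72
tcp_pos: [0.4016, 0.1755, 0.0904]
orientation: [-3.135, 0.274, -3.038]
force: [0.2, 0.2, 0.4]
gripper_width: 0.002
grasp_force: 0.0
```

```bash
python3 - <<'E'
from h import *
from station import r
R=tilt(.104,15);A=(.448-.0093-.02)*XC+.133*YC+[0,0,.091]
ft(r);go(r,A,R);print(r.state()["qpos"].round(2));p,C=cur(r);print("xc in tool",C.T@XC,p@XC,p@YC)
E
```

```text
tcp [401.6 175.5  90.4] rpy [-3.135  0.274 -3.038] Ftool [-0.3  0.2 -0.4] Mtool [-0.04  0.24  0.02] down [0.271 0.006 0.963] jaw 0.1 t 32.725
turn [-0.37  0.7  -0.03] n>= 0.07437562705373947 | shift before turn [-1.2  0.1 -0.3] | after turn [-1.2  0.1 -0.3] | world [1.1 0.2 0.6]
[-0.29  0.54 -0.52  2.53  1.79  0.43 -0.8 ]
xc in tool [-0.96267967  0.00222151  0.27063429] 0.41762645634841583 0.1328836502925954
```

apply_moves --pt "-9.6 0 2.7 0 0 0 0" --pt "-9.6 0 2.7 0 0 0 0" --pt "-9.6 0 2.7 0 0 0 0" --pt "-9.6 0 2.7 0 0 0 0" --pt "-9.6 0 2.7 0 0 0 0"

```text
t: 33.35
tcp_pos: [0.4508, 0.1803, 0.0907]
orientation: [-3.136, 0.273, -3.038]
force: [-1.8, 0.1, -1.3]
gripper_width: 0.003
grasp_force: 1.0
```

```bash
python3 - <<'E'
from h import *
from station import r
ft(r);p,C=cur(r);R=tilt(.104,28);print(r.state()["qpos"].round(2),p@XC,p@YC);go(r,p,R);print("xc in R",R.T@XC)
E
```

```text
tcp [450.8 180.3  90.7] rpy [-3.136  0.273 -3.038] Ftool [2.  0.3 0.8] Mtool [-0.05  0.88 -0.05] down [0.269 0.006 0.963] jaw 0.3 t 33.35
[-0.3   0.54 -0.41  2.43  1.67  0.35 -0.59] 0.46705370461950346 0.13253457368185467
turn [-3.600e-01 -1.237e+01  1.000e-02] n>= 1.1565438241357022 | shift before turn [0. 0. 0.] | after turn [0. 0. 0.] | world [0. 0. 0.]
xc in R [-8.82947593e-01  4.72254297e-18  4.69471563e-01]
```

apply_moves --pt "-9.6 0 2.7 0 0 0 0" --pt "-9.6 0 2.7 0 0 0 0" --pt "-9.6 0 2.7 0 0 0 0" --pt "-9.6 0 2.7 0 0 0 0" --pt "-4.8 0 1.3 0 -3 0 0"

```text
t: 33.98
tcp_pos: [0.4966, 0.1848, 0.0911]
orientation: [-3.135, 0.328, -3.039]
force: [-1.9, -2.2, 0.1]
gripper_width: 0.001
grasp_force: 0.9
```

apply_moves --pt "0 0 0 -0.2 -3.2 0 0" --pt "0 0 0 -0.2 -3.2 0 0" --pt "0 0 0 0 -3 0 0" --pt "0 0 0 0 0 0 0" --pt "0 0 0 0 0 0 0"

```text
t: 34.6
tcp_pos: [0.4956, 0.1856, 0.0907]
orientation: [3.141, 0.489, -3.037]
force: [0.7, 0.2, -0.2]
gripper_width: 0.003
grasp_force: 0.0
```

```bash
python3 - <<'E'
from h import *
from station import r
ft(r);p,C=cur(r);print(r.state()["qpos"].round(2),p@XC,p@YC,"xc in tool",C.T@XC)
c=snap(r,"wrist","11")
E
```

```text
tcp [495.6 185.6  90.7] rpy [ 3.141  0.489 -3.037] Ftool [-0.5  0.2  0.5] Mtool [-0.01  0.51  0.04] down [ 0.47  -0.001  0.883] jaw 0.3 t 34.6
[-0.22  0.62 -0.56  2.49  2.11  0.65 -1.02] 0.5121947189004344 0.13311138131385072 xc in tool [-8.82819033e-01 -8.73537253e-04  4.69712456e-01]
```

apply_moves --pt "-7.1 0 3.8 0 0 0 0" --pt "-7.1 0 3.8 0 0 0 0" --pt "-7.1 0 3.8 0 0 0 0" --pt "-7.1 0 3.8 0 0 0 0" --pt "-7.1 0 3.8 0 0 0 0"

```text
t: 35.28
tcp_pos: [0.536, 0.19, 0.0906]
orientation: [3.138, 0.49, -3.039]
force: [-2.1, -0.1, 1.6]
gripper_width: 0.006
grasp_force: 0.9
```

apply_moves --pt "-3.5 0 1.9 0 0 0 0" --pt "-3.5 0 1.9 0 0 0 0" --pt "-1.8 0 0.9 0 0 0 0" --pt "0 0 0 0 0 0 0" --pt "0 0 0 0 0 0 0"

```text
t: 35.9
tcp_pos: [0.5451, 0.191, 0.0905]
orientation: [3.138, 0.489, -3.038]
force: [-2.2, -1.0, -0.3]
gripper_width: 0.004
grasp_force: 1.3
```

```bash
python3 - <<'E'
from h import *
from station import r
ft(r);p,C=cur(r);print(r.state()["qpos"].round(2),p@XC,p@YC)
E
```

```text
tcp [545.1 191.   90.5] rpy [ 3.138  0.489 -3.038] Ftool [ 2.2 -0.7 -0.9] Mtool [0.12 0.98 0.  ] down [ 0.47  -0.003  0.883] jaw 0.4 t 35.9
[-0.2   0.63 -0.5   2.39  2.08  0.56 -0.91] 0.5619872829020001 0.13336678437943844
```

apply_moves --pt "-1.8 0 0.9 0 0 0 0" --pt "-1.8 0 0.9 0 0 0 0" --pt "-1.8 0 0.9 0 0 0 0" --pt "-1.8 0 0.9 0 0 0 0" --pt "0 0 0 0 0 0 0"

```text
t: 36.52
tcp_pos: [0.5511, 0.1919, 0.0904]
orientation: [3.138, 0.487, -3.037]
force: [-10.5, -2.8, 7.3]
gripper_width: 0.008
grasp_force: 5.7
```

apply_moves --pt "-1.8 0 0.9 0 0 0 0" --pt "-1.8 0 0.9 0 0 0 0" --pt "0 0 0 0 0 0 0" --pt "0 0 0 0 0 0 0" --pt "0 0 0 0 0 0 0"

```text
t: 37.15
tcp_pos: [0.5516, 0.192, 0.0899]
orientation: [3.138, 0.482, -3.035]
force: [-24.6, -4.8, 19.2]
gripper_width: 0.008
grasp_force: 12.8
```

```bash
python3 - <<'E'
from h import *
from station import r
ft(r);p,C=cur(r);print(p@XC,p@YC)
c=snap(r,"scene","12")
g=cv2.cvtColor(c["image"],cv2.COLOR_RGB2GRAY)[140:320,90:290]
L,_,_,_=cv2.createLineSegmentDetector().detect(g)
for l in L[:,0]+[90,140,90,140]:
    if np.hypot(*(l[2:]-l[:2]))>20:
        for z in(.086,.18):
            P=[onz(c,q,z) for q in(l[:2],l[2:])];d=P[0]-P[1]
            if abs(d@XC)<.01: print(l.round(),z,[(round(float(q@XC),3),round(float(q@YC),3)) for q in P])
E
```

```text
tcp [551.6 192.   89.9] rpy [ 3.138  0.482 -3.035] Ftool [ 13.2  -2.  -28.6] Mtool [0.36 3.49 0.03] down [ 0.463 -0.003  0.886] jaw 0.7 t 37.15
0.5685641402982984 0.13374347208511161
[176. 272. 201. 250.] 0.086 [(0.608, 0.242), (0.608, 0.148)]
[176. 272. 201. 250.] 0.18 [(0.584, 0.238), (0.584, 0.151)]
[211. 241. 235. 220.] 0.086 [(0.608, 0.11), (0.608, 0.017)]
[211. 241. 235. 220.] 0.18 [(0.584, 0.116), (0.584, 0.03)]
[111. 207. 180. 151.] 0.086 [(0.892, 0.261), (0.892, -0.004)]
[111. 207. 180. 151.] 0.18 [(0.846, 0.256), (0.846, 0.01)]
[166. 268. 234. 209.] 0.086 [(0.636, 0.256), (0.636, -0.003)]
[166. 268. 234. 209.] 0.18 [(0.609, 0.251), (0.61, 0.011)]
[209. 248. 193. 263.] 0.086 [(0.596, 0.127), (0.595, 0.19)]
[209. 248. 193. 263.] 0.18 [(0.572, 0.132), (0.572, 0.19)]
```

Hard stop with travel of about 0.131 m, which matches home. Back off and check with the cameras.

apply_moves --pt "4 0 -2 0 0 0 0" --pt "9 0 -5 0 0 0 0" --pt "18 0 -9 0 0 0 0" --pt "26 0 -14 0 0 0 0" --pt "5 0 -30 0 0 0 0"

```text
t: 37.83
tcp_pos: [0.4735, 0.1833, 0.1136]
orientation: [3.139, 0.487, -3.038]
force: [0.1, 1.0, 0.2]
gripper_width: 0.004
grasp_force: 0.0
```

apply_moves --pt "-5 0 -50 0 0 0 0" --pt "-5 0 -50 0 0 0 0" --pt "0 0 0 0 0 0 0" --pt "0 0 0 0 0 0 0" --pt "0 0 0 0 0 0 0"

```text
t: 38.45
tcp_pos: [0.4371, 0.1791, 0.2058]
orientation: [3.14, 0.488, -3.038]
force: [-0.8, -0.0, 0.3]
gripper_width: 0.007
grasp_force: 0.0
```

```bash
python3 - <<'E'
from h import *
from station import r
ft(r);print(r.state()["qpos"].round(2))
c=snap(r,"wrist","13");S=snap(r,"scene","13");D=snap(r,"side","13")
for n,cc,x0,y0,x1,y1 in(("wrist",c,60,10,460,240),("scene",S,90,140,290,320)):
    L,_,_,_=cv2.createLineSegmentDetector().detect(cv2.cvtColor(cc["image"],cv2.COLOR_RGB2GRAY)[y0:y1,x0:x1])
    for l in L[:,0]+[x0,y0,x0,y0]:
        P=[onz(cc,q,.091) for q in(l[:2],l[2:])];d=P[0]-P[1]
        if abs(d@YC)>.06 and abs(d@XC)<.008: print(n,l.round(),[(round(float(q@XC),3),round(float(q@YC),3)) for q in P])
# rings of placed knob in scene/side
pt=[]
for n,cc in(("scene",S),("side",D)):
    u=proj(cc,np.r_[STEM,.17]);m=brass(cc["image"]);w=np.zeros_like(m);cv2.circle(w,tuple(u.astype(int).tolist()),9,255,-1);w&=m
    y,x=np.nonzero(w);print(n,u.round(1),len(x),(x.mean().round(1),y.mean().round(1)) if len(x) else None)
a=S["image"][140:320,90:370,::-1];b=D["image"][130:310,130:340,::-1]
cv2.imwrite("pics/v13.png",cv2.convertScaleAbs(np.vstack([cv2.resize(a,(560,360)),np.hstack([cv2.resize(b,(280,240)),cv2.resize(c["image"][:,:,::-1],(280,240))])]),alpha=1.4,beta=10))
E
```

```text
tcp [437.1 179.1 205.8] rpy [ 3.14   0.488 -3.038] Ftool [ 0.6  0.  -0.7] Mtool [0.04 0.47 0.06] down [ 0.469 -0.002  0.883] jaw 0.7 t 38.45
[-0.35  0.27 -0.43  2.5   1.62  0.39 -0.6 ]
wrist [173. 188. 334. 188.] [(0.517, 0.047), (0.517, 0.213)]
wrist [329. 221. 183. 221.] [(0.57, 0.217), (0.57, 0.048)]
scene [228. 283. 246. 268.] [(0.482, 0.154), (0.481, 0.09)]
scene [211. 305. 228. 287.] [(0.469, 0.227), (0.473, 0.16)]
scene [175. 272. 201. 250.] [(0.607, 0.244), (0.607, 0.148)]
scene [211. 241. 235. 220.] [(0.607, 0.11), (0.607, 0.018)]
scene [253. 227. 200. 275.] [(0.554, -0.007), (0.553, 0.197)]
scene [111. 207. 180. 151.] [(0.889, 0.263), (0.89, -0.004)]
scene [207. 250. 185. 270.] [(0.594, 0.138), (0.593, 0.219)]
scene [166. 268. 234. 209.] [(0.634, 0.256), (0.635, -0.003)]
scene [241. 228. 223. 245.] [(0.577, 0.022), (0.574, 0.091)]
scene [219. 248. 194. 270.] [(0.575, 0.107), (0.576, 0.201)]
scene [331.1 161.9] 28 (np.float64(330.1), np.float64(163.5))
side [299.7 155.7] 38 (np.float64(299.5), np.float64(157.5))
```

```bash
python3 - <<'E'
from h import *
for n,box in(("scene",(90,140,290,320)),("side",(130,175,290,305))):
  for tag in("0","13"):
    cc=load(n+tag);x0,y0,x1,y1=box
    L,_,_,_=cv2.createLineSegmentDetector().detect(cv2.cvtColor(cc["image"],cv2.COLOR_RGB2GRAY)[y0:y1,x0:x1])
    out=[]
    for l in L[:,0]+[x0,y0,x0,y0]:
        P=[onz(cc,q,.091) for q in(l[:2],l[2:])];d=P[0]-P[1]
        if abs(d@YC)>.05 and abs(d@XC)<.008:out.append((round(float((P[0]+P[1])@XC/2),4),round(min(float(q@YC) for q in P),3),round(max(float(q@YC) for q in P),3)))
    print(n,tag,sorted(out))
for n,o in(("scene",(330.1,163.5)),("side",(299.5,157.5))):
    c=load(n+"13");print(n,o,[proj(c,np.r_[STEM,z]).round(1).tolist() for z in(.163,.17,.177)])
E
```

```text
scene 0 [(0.433, 0.03, 0.196), (0.452, 0.048, 0.219), (0.4632, 0.051, 0.217), (0.5204, 0.036, 0.136), (0.5287, 0.033, 0.149), (0.6069, 0.148, 0.239), (0.6071, 0.023, 0.105), (0.6346, -0.003, 0.256), (0.8894, -0.004, 0.261)]
scene 13 [(0.4711, 0.16, 0.227), (0.4814, 0.09, 0.154), (0.5535, -0.007, 0.197), (0.575, 0.107, 0.201), (0.5758, 0.022, 0.091), (0.5937, 0.138, 0.219), (0.6069, 0.148, 0.244), (0.6071, 0.018, 0.11), (0.6346, -0.003, 0.256), (0.8895, -0.004, 0.263)]
side 0 [(0.4364, 0.035, 0.206), (0.4501, 0.05, 0.204), (0.4623, 0.052, 0.216), (0.5224, 0.073, 0.155), (0.5977, 0.144, 0.237), (0.5982, 0.018, 0.108), (0.6136, 0.02, 0.114), (0.6138, 0.139, 0.247), (0.6269, 0.087, 0.155), (0.6271, 0.021, 0.078), (0.6273, 0.159, 0.254), (0.8796, -0.006, 0.255)]
side 13 [(0.4567, 0.012, 0.064), (0.5581, 0.001, 0.193), (0.577, 0.133, 0.191), (0.5781, 0.035, 0.087), (0.5989, 0.018, 0.104), (0.5991, 0.15, 0.238), (0.6136, 0.021, 0.114), (0.6139, 0.139, 0.244), (0.627, 0.093, 0.149), (0.6273, 0.159, 0.251), (0.6275, 0.014, 0.074), (0.8796, -0.01, 0.255)]
scene (330.1, 163.5) [[330.8, 162.8], [331.1, 161.9], [331.5, 160.9]]
side (299.5, 157.5) [[299.5, 156.5], [299.7, 155.7], [299.9, 154.9]]
```

Cameras alone leave a few mm of doubt on the drawer, so I'll re-touch the lip. If it's home and caught, contact will be stiff at the same spot.

apply_moves --pt "5 0 50 0 0 0 0" --pt "5 0 50 0 0 0 0" --pt "-5 0 30 0 0 0 0" --pt "-26 0 14 0 0 0 0" --pt "-14 0 7 0 0 0 0"

```text
t: 39.22
tcp_pos: [0.5375, 0.1885, 0.0943]
orientation: [-3.141, 0.488, -3.039]
force: [0.2, -0.0, -0.1]
gripper_width: 0.006
grasp_force: 0.0
```

```bash
python3 - <<'E'
from h import *
from station import r
ft(r);p,C=cur(r);print(p@XC,p@YC)
E
```

```text
tcp [537.5 188.5  94.3] rpy [-3.141  0.488 -3.039] Ftool [-0.2 -0.1  0.2] Mtool [0.04 0.51 0.  ] down [0.469 0.001 0.883] jaw 0.6 t 39.225
0.5541275125372629 0.13173396090780512
```

apply_moves --pt "1.9 0 3.5 0 0 0 0" --pt "-3.5 0 1.9 0 0 0 0" --pt "-3.5 0 1.9 0 0 0 0" --pt "0 0 0 0 0 0 0" --pt "0 0 0 0 0 0 0"

```text
t: 39.85
tcp_pos: [0.5442, 0.1896, 0.0919]
orientation: [-3.141, 0.49, -3.037]
force: [-0.2, 0.0, -0.8]
gripper_width: 0.003
grasp_force: 0.0
```

apply_moves --pt "-1.8 0 0.9 0 0 0 0" --pt "-0.9 0 0.5 0 0 0 0" --pt "0 0 0 0 0 0 0" --pt "0 0 0 0 0 0 0" --pt "0 0 0 0 0 0 0"

```text
t: 40.48
tcp_pos: [0.5473, 0.1899, 0.0918]
orientation: [-3.141, 0.489, -3.037]
force: [0.7, 0.2, 0.1]
gripper_width: 0.006
grasp_force: 0.0
```

apply_moves --pt "-1.8 0 0.9 0 0 0 0" --pt "-0.9 0 0.5 0 0 0 0" --pt "0 0 0 0 0 0 0" --pt "0 0 0 0 0 0 0" --pt "0 0 0 0 0 0 0"

```text
t: 41.1
tcp_pos: [0.5504, 0.1902, 0.0918]
orientation: [-3.141, 0.489, -3.037]
force: [0.0, 0.5, 0.7]
gripper_width: 0.006
grasp_force: 0.0
```

```bash
python3 - <<'E'
from h import *
from station import r
ft(r);p,C=cur(r);print(p@XC,p@YC)
E
```

```text
tcp [550.4 190.2  91.8] rpy [-3.141  0.489 -3.037] Ftool [-0.4  0.5 -0.6] Mtool [0.   0.53 0.03] down [0.47  0.001 0.883] jaw 0.5 t 41.1
0.5671774436917307 0.13201687891201083
```

apply_moves --pt "-1.8 0 0.9 0 0 0 0" --pt "-1.8 0 0.9 0 0 0 0" --pt "0 0 0 0 0 0 0" --pt "0 0 0 0 0 0 0" --pt "0 0 0 0 0 0 0"

```text
t: 41.72
tcp_pos: [0.5514, 0.1904, 0.0913]
orientation: [-3.141, 0.485, -3.036]
force: [-13.3, -2.7, 9.6]
gripper_width: 0.008
grasp_force: 6.4
```

```bash
python3 - <<'E'
from h import *
from station import r
ft(r);p,C=cur(r);print(p@XC,p@YC)
E
```

```text
tcp [551.4 190.4  91.3] rpy [-3.141  0.485 -3.036] Ftool [  7.5  -1.3 -14.8] Mtool [0.11 1.97 0.03] down [0.466 0.001 0.885] jaw 0.7 t 41.725
0.5681463204383438 0.13209045186636542
```

The stop is stiff at the same place, and the drawer did not spring back, so it is home. Retreat and hand in. The ring of the placed knob also projects at the seated height, not 7 mm higher.

apply_moves --pt "4 0 -2 0 0 0 0" --pt "9 0 -5 0 0 0 0" --pt "18 0 -9 0 0 0 0" --pt "26 0 -14 0 0 0 0" --pt "5 0 -30 0 0 0 0"

```text
t: 42.35
tcp_pos: [0.47, 0.1814, 0.1144]
orientation: [-3.14, 0.486, -3.037]
force: [1.0, 0.5, 0.7]
gripper_width: 0.006
grasp_force: 0.0
```

apply_moves --pt "-5 0 -40 0 0 0 0" --pt "0 0 0 0 0 0 0" --pt "0 0 0 0 0 0 0" --pt "0 0 0 0 0 0 0" --pt "0 0 0 0 0 0 0"

```text
t: 42.98
tcp_pos: [0.4576, 0.1804, 0.1523]
orientation: [-3.14, 0.488, -3.038]
force: [-0.3, 0.2, 0.2]
gripper_width: 0.001
grasp_force: 0.0
```

```bash
python3 - <<'E'
from station import r
print(r.state()["force"].round(1),r.sign_off())
E
```

```text
the job is handed in; nothing more can be done
[-0.3  0.2  0.2] None
```

Job handed in at about 43 s (no verdict returned): by feel, the tall knob dropped over the pin, stopped firmly on the neck and is released, and the drawer is at its home stop and did not spring back. The short knob was last seen on its peg before the drawer closed.

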